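# Comb the carpenter's pencils into rows

## Task

Take the rake off its cork mat and comb the scattered pencils in the tray, first those in the near lane and then those in the far lane, so that each lane's four pencils lie flat, parallel and side by side with no gaps against the stop at its end; at the end of each lane keep the row squeezed against its stop for about half a second with a push of about 10 newtons (never as much as 20), and do not bear down harder than that on the tray either. Touch the pencils only with the rake, leave everything else on the bench alone, and finally stand the rake upright on its mat and let go.

Things in the scene. Friction and masses are not known exactly. Their poses are not given: they have to be found in the camera images.
- tray: plywood tray fixed on the bench, 254 (x) by 282 mm (y). Origin: centre of its underside. Lane floors 6 mm, wall tops 18 mm above it. A rib along y parts two lanes, each 118 mm wide and 270 mm long (y -135 to +135 mm), centred on x = -62 mm (near lane) and +62 mm (far lane). At the start the last 44 mm at each lane's -y end hold no pencils.
- stop_near: blue stop across the +y end of the near lane (nearer the robot), rigid, fixed to the tray. Origin: middle of its inner face, at lane-floor height; tray axes. The pencils go up against this face, on its -y side. Its top is 18 mm above the lane floor.
- stop_far: yellow stop across the +y end of the far lane, as stop_near.
- mat: cork mat fixed to the bench, 135 mm (x) by 90 mm (y), 4 mm thick, the rake's parking place. Origin: centre of its underside.
- rake: rake standing on its tines, 0.15 kg. Origin: centre of its foot, z up the handle. Dark head 98 (x) by 36 mm (y), two rows of brass tines 14 mm long, outer faces at y = -18 and +18 mm; head top at 28 mm. Handle: light wooden block on its centre, 34 (x) by 18 mm (y), 28 to 90 mm above the origin, to be pinched across y. It works moving along its y.
- pencil_near0: one of four flat carpenter's pencils lying askew in the near lane: 90 mm long (its x, the lead tip at +x), 8 mm thick, of assorted, unmeasured width 10 to 18 mm (its y), about 14 g. Origin: centre of its underside.
- pencil_near1: one of four flat carpenter's pencils lying askew in the near lane: 90 mm long (its x, the lead tip at +x), 8 mm thick, of assorted, unmeasured width 10 to 18 mm (its y), about 14 g. Origin: centre of its underside.
- pencil_near2: one of four flat carpenter's pencils lying askew in the near lane: 90 mm long (its x, the lead tip at +x), 8 mm thick, of assorted, unmeasured width 10 to 18 mm (its y), about 14 g. Origin: centre of its underside.
- pencil_near3: one of four flat carpenter's pencils lying askew in the near lane: 90 mm long (its x, the lead tip at +x), 8 mm thick, of assorted, unmeasured width 10 to 18 mm (its y), about 14 g. Origin: centre of its underside.
- pencil_far0: one of four flat carpenter's pencils lying askew in the far lane: 90 mm long (its x, the lead tip at +x), 8 mm thick, of assorted, unmeasured width 10 to 18 mm (its y), about 14 g. Origin: centre of its underside.
- pencil_far1: one of four flat carpenter's pencils lying askew in the far lane: 90 mm long (its x, the lead tip at +x), 8 mm thick, of assorted, unmeasured width 10 to 18 mm (its y), about 14 g. Origin: centre of its underside.
- pencil_far2: one of four flat carpenter's pencils lying askew in the far lane: 90 mm long (its x, the lead tip at +x), 8 mm thick, of assorted, unmeasured width 10 to 18 mm (its y), about 14 g. Origin: centre of its underside.
- pencil_far3: one of four flat carpenter's pencils lying askew in the far lane: 90 mm long (its x, the lead tip at +x), 8 mm thick, of assorted, unmeasured width 10 to 18 mm (its y), about 14 g. Origin: centre of its underside.
- mallet: carver's wooden mallet standing on its head, 72 mm across, 153 mm tall. Origin: centre of underside. Leave alone.
- gouge: carving gouge lying on the bench beyond the mat, to the robot's right, 220 mm long along its x. Leave alone.
- offcut: wooden offcut 75 x 50 x 40 mm. Leave alone.
- glue: white glue bottle, 54 mm across, 130 mm tall. Leave alone.
- tin: open metal tin, 76 mm across, 85 mm tall. Leave alone.
There are look-alikes about, which are no part of the job. Of the things that look like the mat, the smallest one is meant.

How it is judged:
By the outcome, as a careful person would: the job done as asked, in the order asked, and still so for the second after the job is handed in, with the robot touching nothing.
It also fails if it takes over 72 s, if anything falls off the work surface, if the arm or the gripper's body presses on something with over 40 N, if the wrist force passes 120 N, or if a joint passes its speed limit or range.

## Robot

A 6-joint arm with a two-finger parallel gripper is mounted at the origin on the work surface. World frame = base frame: x ahead of the robot, y to its left, z up, the work surface at z = 0. Lengths are in mm, angles in rad, forces in N, time in s.
With the tool pointing down it reaches from about 375 to 925 mm from the base axis. Payload 5.7 kg.
Tool frame: the origin (TCP) lies on the centre line of the jaws, within the pads' length; the fingertips stand 8 mm ahead of it and the grasp point (between the pads) lies 11 mm behind it (nose_length is the distance from the TCP to the fingertips, in mm); z points along the fingers, y is the direction in which the jaws open and shut (so a half turn about z gives the same grasp; the last joint's range is limited). The gripper opens to 88 mm and grips with 3 to 60 N. Pads are 20 mm wide; open, the fingers measure 115 mm over their backs; the gripper's body (75 mm by 178 mm) begins 61 mm behind the grasp point.
Start: joints at [-1.264, 0.359, 1.51, -0, 1.272, -0.115], TCP at [245.624, -547.387, 230.623] pointing down, gripper open.
Joint ranges: [-2.97, 2.97], [-1.01, 2.36], [0.21, 2.38], [-0.96, 4.11], [0.2, 2.71], [-2.98, 2.98]. Speed limits (rad/s): [2.39, 2.39, 3.14, 3.14, 3.14, 3.14].

## Interface

Orientations are given as a 3x3 rotation matrix whose columns are the frame's x, y, z axes.
In Python, from cell import * gives the robot as it stands.
- The arm moves only by the tool jog_arm, never from a script. Its arguments are lists of equal length, an entry for each row: "rotation": the turn, a rotation vector about the world's x, y, z in degrees, a list of three; "delta_pos": the shift along the world's x, y, z in cm, a list of three; "jaw": the closure, from -1 (fully open) to 1 (shut). In form: {"rotation": [[ax, ay, az], ...], "delta_pos": [[dx, dy, dz], ...], "jaw": [jaw, ...]}. A call has 1 to 20 rows; each row shifts and turns the commanded pose from where the row before left it; what a row does not reach is not made up. A row lasts 1/8 s, in which the tool goes at most 62.5 mm and 10.7 degrees, less where a joint would pass 70% of its speed; a pose out of reach is approached as far as the arm can. A call is refused whole if a number of a shift passes 6.25 or a number of a turn 10.7, either way. A call with a gripper value outside its range is refused whole. The fingers move at their own pace and stop on an object; "newtons" is the grip in N (left out, the last holds). Time passes only in rows, so rows that do not move let the fingers close. It gives the time, the measured TCP pose, the force and the opening at its end, in the units of the state.
- get_obs(): the state, without advancing time (a new reading comes with each control period).
- snapshot(name): name is "scene" or "top"; returns a dict with "pixels" (400x640x3 uint8, red, green, blue), "fx", "fy", "cx", "cy" (pixels), "R" (3x3) and "t" (3): a world point X has camera coordinates R X + t. Camera axes: x right, y down, z forward; pixel columns grow to the right and rows downward; lengths in mm; the calibration is good to about 2 mm. A picture is of the moment at which its call begins. There is no depth.
- finish_job(): hands the job in, once; it reports no verdict.
Trained networks look in a picture, given as the dict that the camera call returned (one of the last four; its "shot" number tells which), for a name from the list of things; names that differ only in an ending like _2 or _b are one class to them, and where a whole thing is asked for, a point or a joint stands for the part that bears it (a point fixed in the world has none). Each returns a list of dicts, best first, with "score" (0 to 1); they miss things now and then, are a little off and sometimes report something else, mostly with a low value. They report only what shows in the picture. A call takes as long as a camera call. They do not tell look-alikes from the thing itself.
- regions_of(picture, name): "mask" (400x640 bool, what is visible of it).
- tip_of(picture, name): "position" ([x, y, z] in mm, in the coordinates of the camera as it stood for that picture, good to about 4 mm: a listed point, or the origin of a listed thing).
The state is a dict: "time": time; "q": joint angles; "qvel": joint speeds; "joint_torque": joint torques, N m; "position": TCP position; "tcp_rot": TCP orientation; "ft_force": force on the tool from outside, world axes, zero at the start; "ft_torque": the same for the moment, N m; "gripper_width": opening from 0.0 (shut) to 1.0 (fully open).
Only numpy, scipy, OpenCV 4.12 (cv2) and the standard library are available. Lean on these libraries where they do the work, as an engineer would, in place of code of your own. Each camera call takes 0.05 s, during which the arm holds its last target.

## Working session

There is one attempt and no reset: what is moved stays moved. The work goes in short steps, Python scripts to look and compute and a tool call to move; the robot and the scene stay as the last step left them, time stands still between calls to the robot, and variables do not carry over. Pictures are saved under pics/ and viewed, and the job is handed in when it is done.

Besides the shell and the picture viewer there is one more tool, called in YAML: its name, and indented under it one key for each argument. jog_arm: Moves the arm, as the interface text tells. Its arguments: {"type":"object","properties":{"rotation":{"type":"array"},"delta_pos":{"type":"array"},"jaw":{"type":"array"},"newtons":{"type":"number"}},"required":["rotation","delta_pos","jaw"]}

```bash
mkdir -p pics; ls; python3 - <<'E'
from cell import *
import cv2,pickle
o=get_obs()
print(o)
for n in("scene","top"):
    s=snapshot(n); cv2.imwrite(f"pics/{n}0.png",s["pixels"][:,:,::-1]); pickle.dump(s,open(f"{n}0.pkl","wb"))
    print({k:v for k,v in s.items() if k!="pixels"})
E
```

```text
pics
{'time': 0.0, 'q': array([-1.26408068e+00,  3.59518805e-01,  1.51140914e+00, -9.13293937e-06,
        1.27249607e+00, -1.15106931e-01]), 'qvel': array([-6.72889268e-04,  2.43511948e-04, -1.87655990e-04, -7.65152250e-04,
        7.61040701e-04,  5.51531490e-05]), 'joint_torque': array([ 1.86590070e-03, -5.15374804e+01, -2.70725584e+01,  6.77752797e-02,
        3.48073547e-02, -1.17794239e-04]), 'position': array([ 245.43833853, -546.77413417,  229.81022667]), 'tcp_rot': array([[ 9.12343202e-01,  4.09425898e-01, -5.61265187e-04],
       [ 4.09426233e-01, -9.12341559e-01,  1.74326144e-03],
       [ 2.01670827e-04, -1.82024942e-03, -9.99998323e-01]]), 'ft_force': array([ 0.22150315, -0.31613153, -0.2295006 ]), 'ft_torque': array([ 0.02481331, -0.0145704 , -0.0095676 ]), 'gripper_width': 1.0022620944031517}
{'fx': 432.9135810072126, 'fy': 432.9135810072126, 'cx': 322.8380855302306, 'cy': 192.91076377082803, 'R': array([[ 0.63618408,  0.77139173,  0.01498708],
       [ 0.67054086, -0.54319303, -0.50528832],
       [-0.38163435,  0.33150583, -0.86282043]]), 't': array([-244.07661151, -392.75260184, 1735.25784164]), 'shot': 1}
{'fx': 400.4062139538972, 'fy': 400.4062139538972, 'cx': 316.5679636454276, 'cy': 197.26455097921655, 'R': array([[-0.01793134, -0.99960478, -0.02165076],
       [-0.98916873,  0.02089098, -0.14528863],
       [ 0.14568351,  0.01881104, -0.98915239]]), 't': array([-107.67062654,  515.193769  , 1178.98150605]), 'shot': 2}
```

View pics/scene0.png

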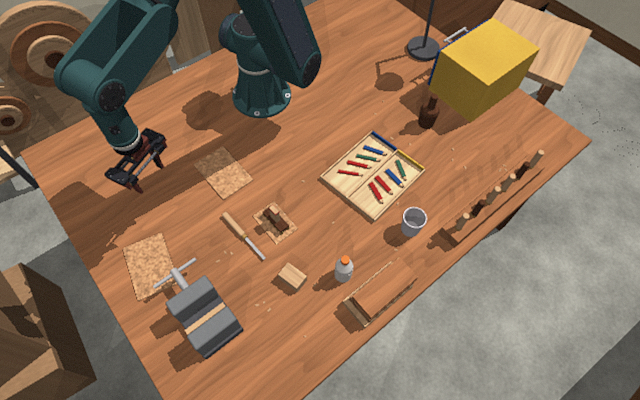

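View pics/top0.png

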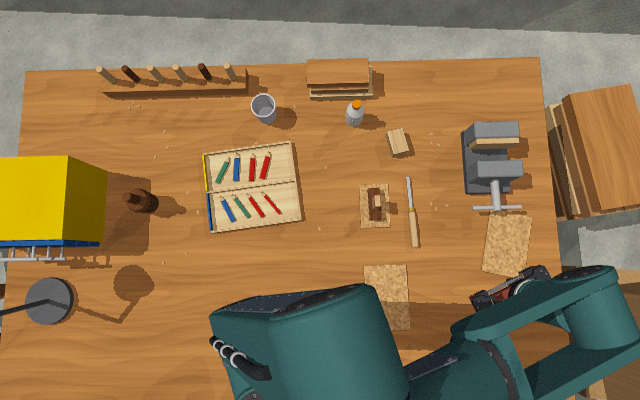

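```bash
cat > h.py <<'E'
import numpy as np,cv2,pickle
def proj(s,X):
    X=np.atleast_2d(X); c=X@s["R"].T+s["t"]; return np.c_[s["fx"]*c[:,0]/c[:,2]+s["cx"],s["fy"]*c[:,1]/c[:,2]+s["cy"]]
def ray(s,uv,z):
    uv=np.atleast_2d(np.asarray(uv,float)); d=np.c_[(uv[:,0]-s["cx"])/s["fx"],(uv[:,1]-s["cy"])/s["fy"],np.ones(len(uv))]@s["R"]
    o=-s["R"].T@s["t"]; k=(z-o[2])/d[:,2]; return o+d*k[:,None]
def tri(s1,u1,s2,u2):
    P=[np.diag([1,1,1]) @ np.array([[s["fx"],0,s["cx"]],[0,s["fy"],s["cy"]],[0,0,1]])@np.c_[s["R"],s["t"]] for s in(s1,s2)]
    X=cv2.triangulatePoints(P[0],P[1],np.float64(u1).reshape(2,1),np.float64(u2).reshape(2,1)); return (X[:3]/X[3]).ravel()
def toworld(s,p): return s["R"].T@(np.asarray(p)-s["t"])
def crop(s,x0,y0,x1,y1,k,f):
    cv2.imwrite(f,cv2.resize(s["pixels"][y0:y1,x0:x1,::-1],None,fx=k,fy=k,interpolation=cv2.INTER_CUBIC))
E
python3 - <<'E'
from cell import *
from h import *
a=snapshot("scene");b=snapshot("top")
pickle.dump((a,b),open("ab.pkl","wb"))
for n in "tray stop_near stop_far mat rake pencil_near0 mallet gouge tin glue offcut".split():
    for s,l in((a,"S"),(b,"T")):
        for r in tip_of(s,n)[:10]: print(n,l,round(r["score"],2),toworld(s,r["position"]).round(1), proj(s,toworld(s,r["position"])).round(0)[0])
crop(b,340,160,440,260,6,"pics/rk_t.png");crop(a,220,180,320,260,7,"pics/rk_s.png")
crop(b,190,130,310,240,6,"pics/tr_t.png");crop(a,310,125,430,230,6,"pics/tr_s.png")
E
```

```text
tray S 0.89 [558.1  87.4  -5.7] [372. 175.]
tray S 0.26 [487.8 157.6   2. ] [374. 152.]
tray T 0.62 [553.1  85.7  -2.3] [252. 188.]
stop_near S 0.54 [480.3 211.4   6.3] [383. 142.]
stop_near S 0.18 [ 475.2 -405.1   -2.4] [245. 238.]
stop_near T 0.68 [476.5 208.8   7.4] [212. 212.]
stop_far S 0.7 [ 490.9 -293.7   -1.3] [276. 222.]
stop_far S 0.66 [621.7 133.4   4.4] [394. 179.]
stop_far S 0.64 [6.034e+02 2.300e+02 3.000e-01] [410. 162.]
stop_far T 0.66 [598.3 226.7   1.4] [208. 175.]
stop_far T 0.19 [ 465.  -407.7   -1.1] [411. 212.]
mat S 0.81 [ 212.4 -319.2   -1.6] [224. 172.]
mat S 0.8 [ 489.7 -295.7    3.5] [275. 221.]
mat S 0.78 [ 364.4 -690.7   -1.6] [150. 265.]
mat S 0.31 [601.3 228.3   4.8] [409. 161.]
mat T 0.71 [ 211.2 -322.2   -1.3] [387. 297.]
mat T 0.67 [ 363.  -691.7   -1.1] [506. 244.]
rake S 0.73 [ 491.4 -296.     3.2] [275. 222.]
rake T 0.86 [ 493.7 -290.6    5. ] [373. 204.]
rake T 0.34 [617.6 134.8   9.2] [236. 167.]
rake T 0.28 [623.5  44.3   8.2] [265. 165.]
pencil_near0 S 0.65 [495.4 119.6   2.9] [368. 158.]
pencil_near0 S 0.65 [486.7 162.1   4.2] [374. 151.]
pencil_near0 S 0.45 [498.   75.    5.8] [359. 165.]
pencil_near0 S 0.2 [612.2 174.9   3.8] [401. 171.]
pencil_near0 T 0.68 [501.8 119.4   5. ] [241. 204.]
pencil_near0 T 0.53 [506.6  26.2  10.1] [270. 202.]
pencil_near0 T 0.46 [486.9 168.1   6. ] [225. 209.]
mallet S 0.73 [ 5.162e+02  4.081e+02 -5.000e-01] [426. 124.]
mallet T 0.8 [507.4 412.8   0.6] [148. 204.]
gouge S 0.78 [ 474.4 -404.1   -4.8] [246. 238.]
tin S 0.73 [792.1  39.7  -4.1] [410. 228.]
tin T 0.66 [ 7.915e+02  3.830e+01 -1.000e-01] [267. 115.]
glue S 0.62 [620.   83.    2.7] [384. 186.]
glue S 0.58 [ 770.8 -242.3    2.5] [342. 274.]
glue T 0.69 [ 771.  -236.2   -3.3] [352. 119.]
offcut S 0.78 [ 687.  -374.1   -1.6] [292. 280.]
offcut S 0.68 [604.4 228.9   1.7] [410. 162.]
offcut S 0.53 [497.3  74.4   5.4] [359. 165.]
offcut T 0.57 [ 686.4 -374.    -0.8] [396. 143.]
```

View pics/rk_t.png

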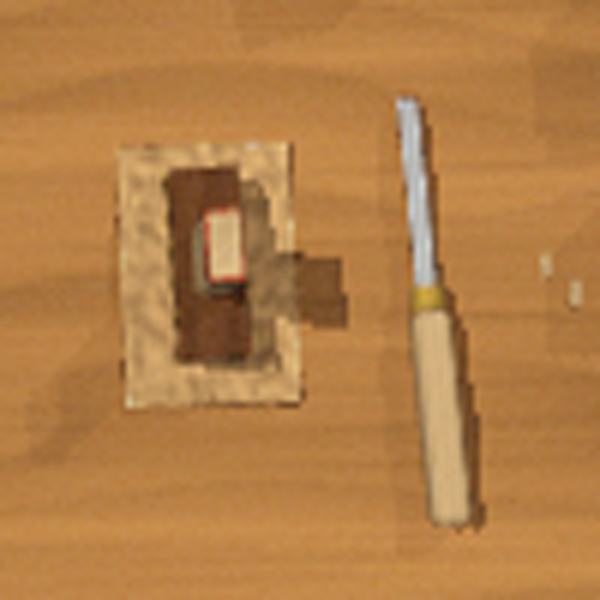

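View pics/rk_s.png

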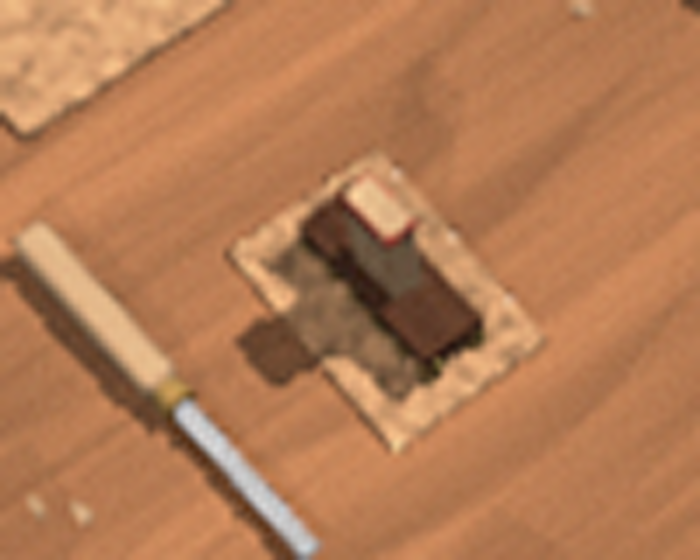

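View pics/tr_t.png

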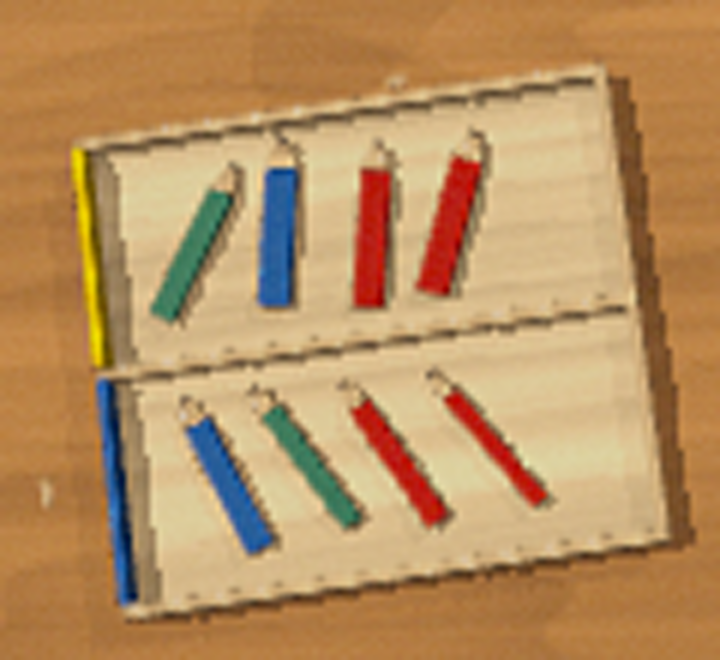

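View pics/tr_s.png

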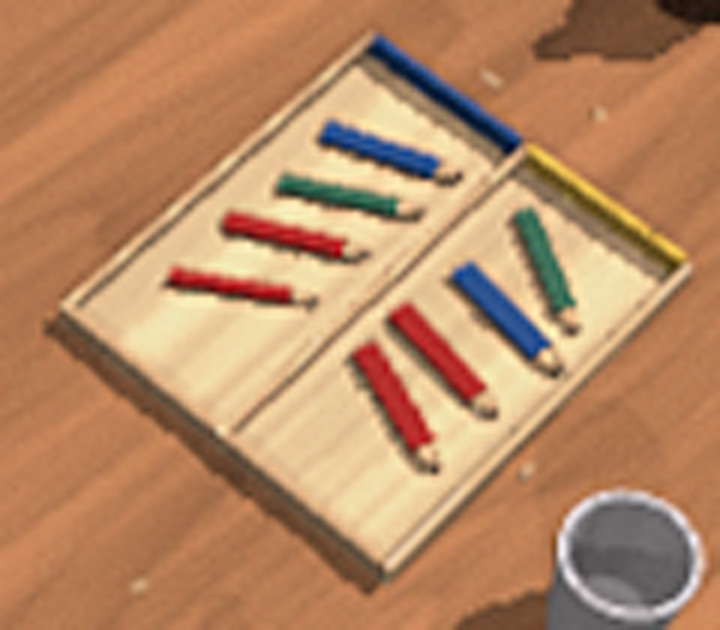

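```bash
cat > fit.py <<'E'
from h import *
from scipy.optimize import least_squares
a,b=pickle.load(open("ab.pkl","rb"))
def px(c,o,k): return np.array(o)+(np.array(c,float)+.5)/k-.5
def fit(tc,sc,sx,sy,signs,z,name):
    L=np.array(signs)*[sx/2,sy/2]
    def P(p): c,s=np.cos(p[2]),np.sin(p[2]); return np.c_[L@np.array([[c,s],[-s,c]])+p[:2],np.full(len(L),p[3])]
    x0=np.r_[ray(b,tc,z)[:,:2].mean(0),0,z]
    for nm,f,x in(("both",lambda p:np.r_[(proj(b,P(p))-tc).ravel(),(proj(a,P(p))-sc).ravel()],x0),
                ("top",lambda p:(proj(b,P(np.r_[p,z]))-tc).ravel(),x0[:3]),("scene",lambda p:(proj(a,P(np.r_[p,z]))-sc).ravel(),x0[:3])):
        r=least_squares(f,x); print(name,nm,r.x.round(3),"yawdeg",np.degrees(r.x[2]).round(2),"rms px",np.sqrt(np.mean(r.fun**2)).round(2))
    for s,c in((b,tc),(a,sc)):
        w=ray(s,c,z); print("  sides",np.linalg.norm(w-np.roll(w,-1,0),axis=1).round(1))
S=[(1,-1),(-1,-1),(-1,1),(1,1)]
fit(px([(602,68),(670,540),(125,615),(78,145)],(190,130),6),px([(385,575),(62,305),(375,35),(690,265)],(310,125),6),254,282,S,18,"tray")
fit(px([(293,143),(300,404),(126,407),(118,143)],(340,160),6),px([(398,452),(230,252),(380,152),(545,345)],(220,180),7),135,90,S,4,"mat")
fit(px([(243,207),(246,281),(209,281),(204,208)],(340,160),6),px([(387,242),(342,186),(365,176),(413,222)],(220,180),7),34,18,S,94,"handle")
fit(px([(238,167),(251,360),(179,362),(168,172)],(340,160),6),px([(435,357),(303,235),(350,205),(480,325)],(220,180),7),98,36,S,32,"head")
print("cams",(-a["R"].T@a["t"]).round(),(-b["R"].T@b["t"]).round())
# yellow box corner guesses
print("box", tri(a,(470,118),b,(107,240)), tri(a,(430,85),b,(0,245)))
E
python3 fit.py
```

```text
tray both [5.5644e+02 8.7333e+01 1.2000e-01 1.1131e+01] yawdeg 6.89 rms px 0.48
tray top [5.55499e+02 8.57870e+01 1.23000e-01] yawdeg 7.07 rms px 0.56
tray scene [5.58699e+02 8.43460e+01 1.16000e-01] yawdeg 6.63 rms px 0.58
  sides [251.4 280.7 248.8 278.2]
  sides [251.1 281.9 246.8 284.2]
mat both [ 4.90263e+02 -2.96493e+02 -7.00000e-03 -1.73500e+00] yawdeg -0.39 rms px 0.3
mat top [ 4.89373e+02 -2.95989e+02 -1.10000e-02] yawdeg -0.62 rms px 0.24
mat scene [ 4.93072e+02 -2.97586e+02 -2.00000e-03] yawdeg -0.12 rms px 0.31
  sides [135.7  88.9 137.5  90.8]
  sides [134.8  88.5 133.6  86.5]
handle both [ 4.92285e+02 -2.93811e+02  1.40000e-02  9.07580e+01] yawdeg 0.8 rms px 0.46
handle top [ 4.92067e+02 -2.93016e+02  1.00000e-02] yawdeg 0.57 rms px 0.21
handle scene [ 4.93578e+02 -2.95063e+02  2.00000e-02] yawdeg 1.13 rms px 0.59
  sides [35.8 17.7 35.4 18.7]
  sides [35.9 11.4 32.8 15.1]
head both [ 4.92194e+02 -2.93955e+02  5.40000e-02  1.71300e+01] yawdeg 3.12 rms px 0.95
head top [ 4.90255e+02 -2.92531e+02  2.40000e-02] yawdeg 1.36 rms px 0.11
head scene [ 4.99020e+02 -2.97015e+02  9.50000e-02] yawdeg 5.42 rms px 1.3
  sides [98.4 36.1 96.8 35.6]
  sides [90.7 26.6 89.7 26. ]
cams [1081. -600. 1302.] [ 336. -141. 1239.]
box [ 456.19294959  827.66551378 -385.57019606] [ 290.86578014 1003.53411088 -301.81388716]
```

```bash
python3 - <<'E'
from h import *
a,b=pickle.load(open("ab.pkl","rb"))
crop(a,390,0,560,140,4.5,"pics/bx_s.png");crop(b,0,140,180,310,3.5,"pics/bx_t.png")
E
```

```text
(no output)
```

View pics/bx_s.png

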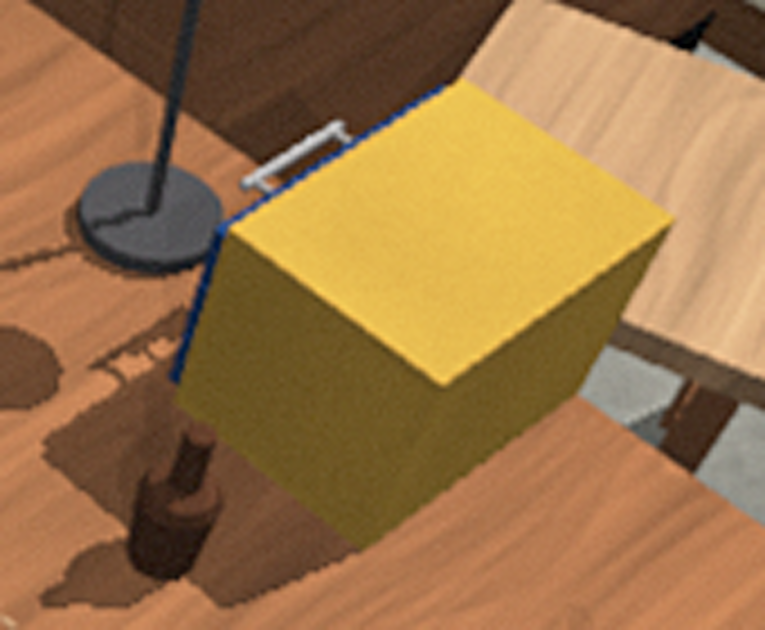

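View pics/bx_t.png

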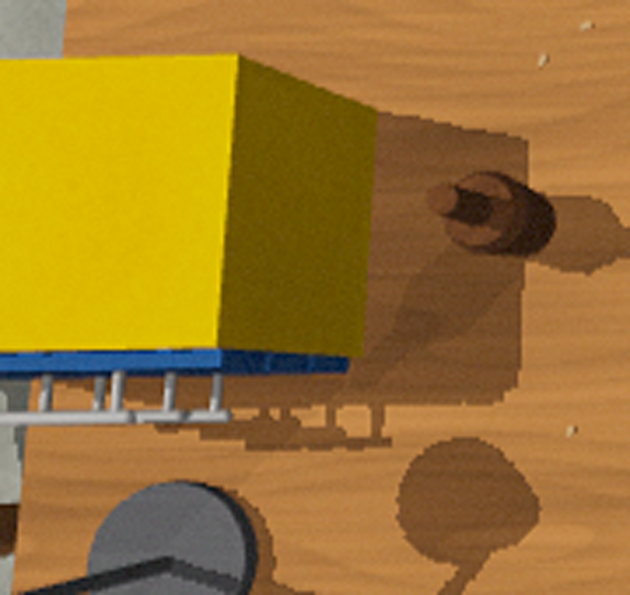

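jog_arm:
  rotation:
    - [0,0,-2.9]
    - [0,0,-2.9]
    - [0,0,-2.9]
    - [0,0,-2.9]
    - [0,0,-2.9]
    - [0,0,-2.9]
    - [0,0,-2.9]
    - [0,0,-3.1]
    - [0,0,0]
  delta_pos:
    - [3.1,3.1,-1]
    - [3.1,3.1,-1]
    - [3.1,3.1,-1]
    - [3.1,3.1,-1]
    - [3.1,3.2,-1]
    - [3.1,3.2,-1]
    - [3.1,3.3,-1]
    - [2.96,3.2,-1]
    - [0,0,0]
  jaw: [-1,-1,-1,-1,-1,-1,-1,-1,-1]
  newtons: 60

```text
time: 2.42
position: [493.4, -292.0, 149.9]
tcp_rot: [[1.0, 0.017, -0.001], [0.017, -1.0, 0.001], [-0.001, -0.001, -1.0]]
ft_force: [-0.7, -0.9, 0.6]
gripper_width: 1.002
```

```bash
python3 - <<'E'
from cell import *
from h import *
a=snapshot("scene");b=snapshot("top")
pickle.dump((a,b),open("ab1.pkl","wb"))
cv2.imwrite("pics/f1.png",np.hstack([cv2.resize(s["pixels"][y:y+110,x:x+110,::-1],None,fx=3.6,fy=3.6,interpolation=cv2.INTER_CUBIC) for s,x,y in((a,220,150),(b,330,150))]))
print(get_obs()["position"], proj(b,[[492,-294,94],[493.4,-292,142]]),proj(a,[[492,-294,94],[493.4,-292,142]]))
E
```

```text
[ 492.19561297 -294.38143746  150.60057354] [[377.5094462  200.2962932 ]
 [379.00465784 197.41195763]] [[273.36042753 208.51899687]
 [272.84984605 201.04760337]]
```

View pics/f1.png

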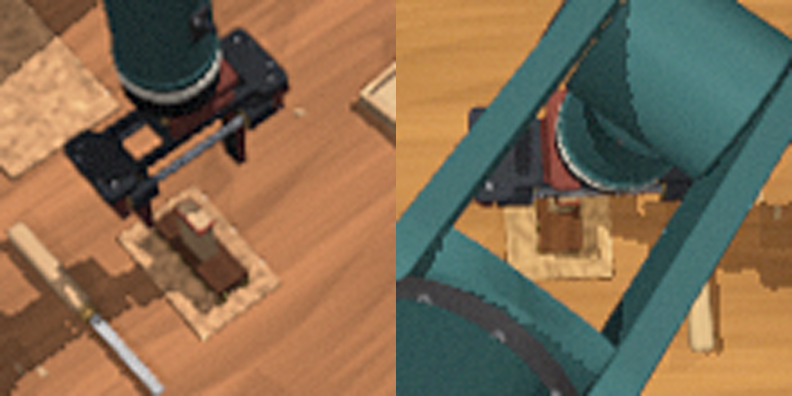

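jog_arm:
  rotation:
    - [0,0,0]
    - [0,0,0]
    - [0,0,0]
    - [0,0,0]
    - [0,0,0]
    - [0,0,0]
  delta_pos:
    - [0,0,-3]
    - [0,0,-3]
    - [0,0,-2]
    - [0,0,-1.5]
    - [0,0,-0.9]
    - [0,0,0]
  jaw: [-1,-1,-1,-1,-1,-1]

```text
time: 3.28
position: [491.9, -294.7, 46.4]
tcp_rot: [[1.0, 0.013, -0.0], [0.013, -1.0, 0.0], [-0.0, -0.0, -1.0]]
ft_force: [0.3, -0.5, -0.6]
gripper_width: 0.995
```

jog_arm:
  rotation:
    - [0,0,0]
    - [0,0,0]
    - [0,0,0]
    - [0,0,0]
    - [0,0,0]
    - [0,0,0]
  delta_pos:
    - [0,0,0]
    - [0,0,0]
    - [0,0,0]
    - [0,0,0]
    - [0,0,0]
    - [0,0,0]
  jaw: [-0.4,0,0.4,1,1,1]
  newtons: 20

```text
time: 4.03
position: [492.2, -294.4, 46.6]
tcp_rot: [[1.0, 0.013, 0.0], [0.013, -1.0, 0.0], [0.0, -0.0, -1.0]]
ft_force: [-0.7, 0.9, -0.4]
gripper_width: 0.357
```

jog_arm:
  rotation:
    - [0,0,0]
    - [0,0,0]
    - [0,0,0]
    - [0,0,0]
  delta_pos:
    - [0,0,0]
    - [0,0,0]
    - [0,0,0]
    - [0,0,0]
  jaw: [1,1,1,1]
  newtons: 60

```text
time: 4.53
position: [492.1, -294.2, 46.6]
tcp_rot: [[1.0, 0.013, -0.0], [0.013, -1.0, 0.0], [-0.0, -0.0, -1.0]]
ft_force: [-0.2, 0.6, -0.0]
gripper_width: 0.203
```

jog_arm:
  rotation:
    - [0,0,0]
    - [0,0,0]
    - [0,0,0]
    - [0,0,1]
    - [0,0,1]
    - [0,0,1]
    - [0,0,1]
    - [0,0,1]
    - [0,0,1.1]
    - [0,0,0]
    - [0,0,0]
  delta_pos:
    - [0,0,1]
    - [0,0,2.5]
    - [0,1,2.5]
    - [0,4,0]
    - [0.34,4.5,0]
    - [0.34,4.5,0]
    - [0.34,4.5,0]
    - [0.34,4,0]
    - [0.34,2.5,0]
    - [0,1,0]
    - [0,0,0]
  jaw: [1,1,1,1,1,1,1,1,1,1,1]

```text
time: 5.9
position: [509.3, -34.4, 106.9]
tcp_rot: [[0.993, 0.12, 0.0], [0.12, -0.993, -0.0], [0.0, 0.0, -1.0]]
ft_force: [-0.3, 0.0, -1.3]
gripper_width: 0.199
```

```bash
cat > look.py <<'E'
import sys
from cell import *
from h import *
n=sys.argv[1]
a=snapshot("scene");b=snapshot("top")
pickle.dump((a,b),open(f"ab{n}.pkl","wb"))
k=5
cv2.imwrite(f"pics/{n}.png",np.hstack([cv2.resize(s["pixels"][y:y+w,x:x+w,::-1],None,fx=395/w,fy=395/w,interpolation=cv2.INTER_CUBIC) for s,x,y,w in((a,305,110,125),(b,195,130,115))]))
o=get_obs();print(o["time"],o["position"].round(1),o["tcp_rot"].round(3).tolist(),o["ft_force"].round(2))
E
python3 look.py g1
```

```text
6.0 [509.3 -35.3 106.8] [[0.993, 0.119, 0.0], [0.119, -0.993, -0.0], [0.0, 0.0, -1.0]] [-0.05  0.34 -1.4 ]
```

View pics/g1.png

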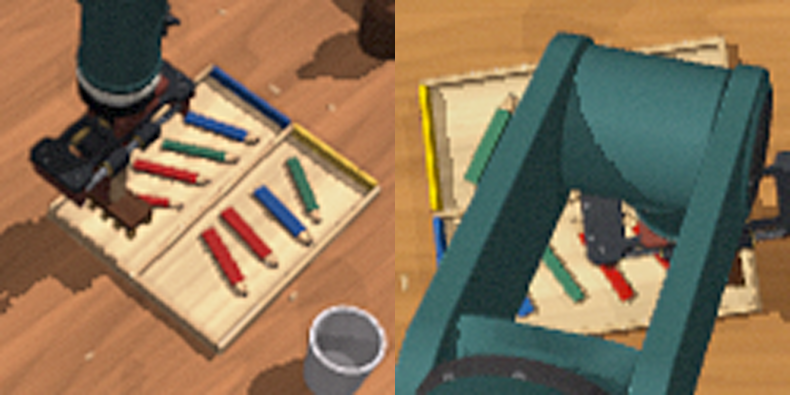

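```bash
cat > ov.py <<'E'
from h import *
T=np.array([557,85.5]);YAW=np.radians(6.9)
def tray(P,yaw=YAW,T=T):
    P=np.atleast_2d(np.float64(P)); c,s=np.cos(yaw),np.sin(yaw); Q=P.copy(); Q[:,:2]=P[:,:2]@np.array([[c,s],[-s,c]])+T; return Q
def totray(P):
    P=np.atleast_2d(np.float64(P)).copy(); c,s=np.cos(YAW),np.sin(YAW); P[:,:2]=(P[:,:2]-T)@np.array([[c,-s],[s,c]]); return P
def draw(img,s,pts,x,y,k,col):
    p=(proj(s,pts)-[x,y]+.5)*k-.5
    cv2.polylines(img,[np.int32(p.round())],True,col,1)
def overlay(s,x,y,w,h,k,f,tcp=None,yaw=YAW,off=42.6,raw=False):
    img=cv2.resize(s["pixels"][y:y+h,x:x+w,::-1],None,fx=k,fy=k,interpolation=cv2.INTER_CUBIC)
    R=lambda x0,x1,y0,y1,z:[(x0,y0,z),(x1,y0,z),(x1,y1,z),(x0,y1,z)]
    draw(img,s,tray(R(-127,127,-141,141,18)),x,y,k,(255,255,0))
    for c in(-62,62): draw(img,s,tray(R(c-59,c+59,-135,135,6)),x,y,k,(255,0,255))
    if tcp is not None:
        for z in(0,14,28): draw(img,s,tray(R(-49,49,-18,18,tcp[2]-off+z),yaw,np.array(tcp[:2])),x,y,k,(0,255,0))
    cv2.imwrite(f,img)
E
python3 - <<'E'
from ov import *
a,b=pickle.load(open("abg1.pkl","rb"))
overlay(a,305,120,125,110,6,"pics/ov1.png",[509.3,-34.7,106.8])
E
```

```text
(no output)
```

View pics/ov1.png

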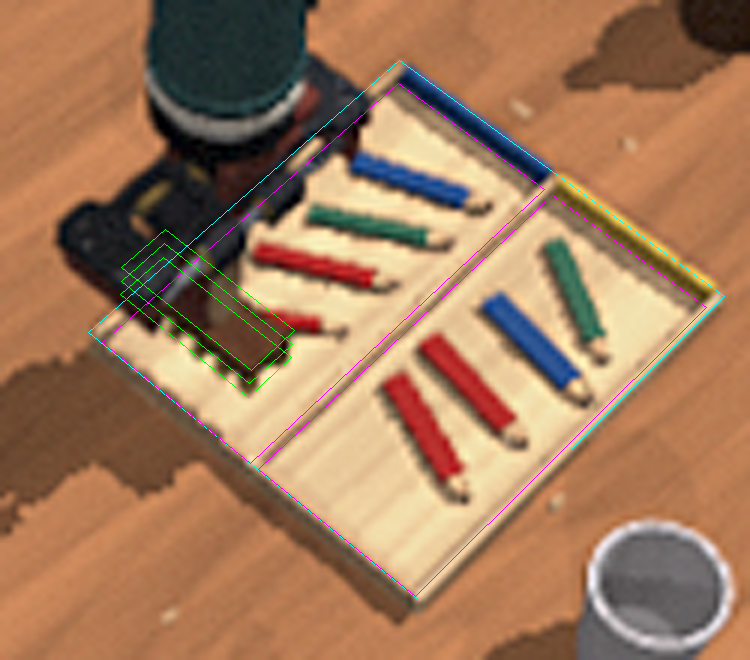

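jog_arm:
  rotation:
    - [0,0,0]
    - [0,0,0]
    - [0,0,0]
    - [0,0,0]
    - [0,0,0]
  delta_pos:
    - [0,0,-2]
    - [0,0,-2]
    - [0,0,-1]
    - [0,0,-0.4]
    - [0,0,0]
  jaw: [1,1,1,1,1]

```text
time: 6.62
position: [509.4, -34.7, 52.7]
tcp_rot: [[0.993, 0.119, 0.0], [0.119, -0.993, 0.0], [0.0, -0.0, -1.0]]
ft_force: [-0.1, 0.7, -1.8]
gripper_width: 0.204
```

jog_arm:
  rotation:
    - [0,0,0]
    - [0,0,0]
  delta_pos:
    - [0,0,-0.25]
    - [0,0,0]
  jaw: [1,1]

```text
time: 6.88
position: [509.4, -34.4, 50.4]
tcp_rot: [[0.993, 0.12, 0.001], [0.12, -0.993, -0.0], [0.001, 0.0, -1.0]]
ft_force: [0.7, 0.1, -1.8]
gripper_width: 0.202
```

```bash
python3 look.py g2; python3 - <<'E'
from ov import *
from cell import *
a,b=pickle.load(open("abg2.pkl","rb"));p=get_obs()["position"]
print(totray(p))
overlay(a,305,120,125,110,6,"pics/ov2.png",p)
E
```

```text
6.975 [509.4 -34.3  50.4] [[0.993, 0.12, 0.0], [0.12, -0.993, 0.0], [0.0, 0.0, -1.0]] [ 0.32  0.43 -2.09]
[[ -61.67889243 -113.24022693   50.35823229]]
```

View pics/ov2.png

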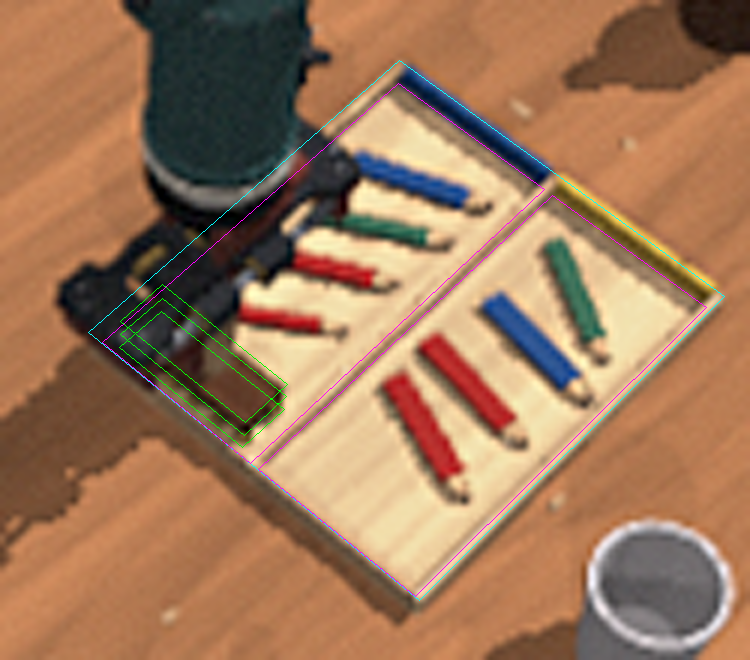

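jog_arm:
  rotation:
    - [0,0,0]
    - [0,0,0]
    - [0,0,0]
    - [0,0,0]
    - [0,0,0]
    - [0,0,0]
    - [0,0,0]
    - [0,0,0]
    - [0,0,0]
    - [0,0,0]
    - [0,0,0]
    - [0,0,0]
    - [0,0,0]
  delta_pos:
    - [-0.05,0.4,0]
    - [-0.1,0.8,0]
    - [-0.1,0.8,0]
    - [-0.1,0.8,0]
    - [-0.1,0.8,0]
    - [-0.1,0.8,0]
    - [-0.1,0.8,0]
    - [-0.1,0.8,0]
    - [-0.1,0.8,0]
    - [-0.09,0.8,0]
    - [-0.09,0.8,0]
    - [-0.09,0.8,0]
    - [-0.05,0.4,0]
  jaw: [1,1,1,1,1,1,1,1,1,1,1,1,1]

```text
time: 8.6
position: [497.5, 62.1, 50.1]
tcp_rot: [[0.993, 0.12, -0.0], [0.12, -0.993, 0.0], [0.0, -0.0, -1.0]]
ft_force: [-0.2, -0.1, -1.9]
gripper_width: 0.2
```

```bash
python3 look.py g3; python3 - <<'E'
from ov import *
from cell import *
a,b=pickle.load(open("abg3.pkl","rb"));p=get_obs()["position"]
print(totray(p))
overlay(a,305,120,125,110,6,"pics/ov3.png",p)
overlay(b,195,130,115,110,6,"pics/ov3b.png",p)
E
```

```text
8.7 [497.4  62.1  50.1] [[0.993, 0.12, -0.0], [0.12, -0.993, 0.0], [-0.0, -0.0, -1.0]] [ 1.03 -0.08 -1.82]
[[-61.940405   -16.12061442  50.11474702]]
```

View pics/ov3.png

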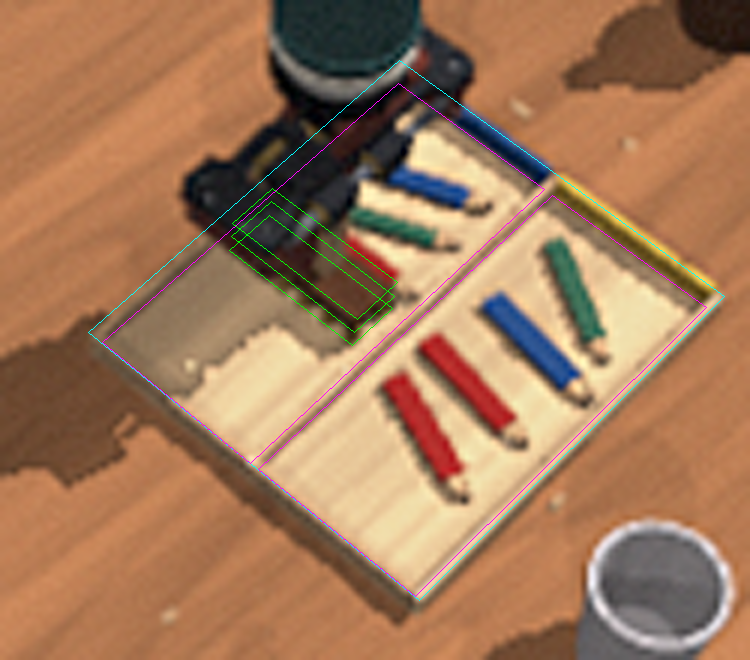

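View pics/ov3b.png

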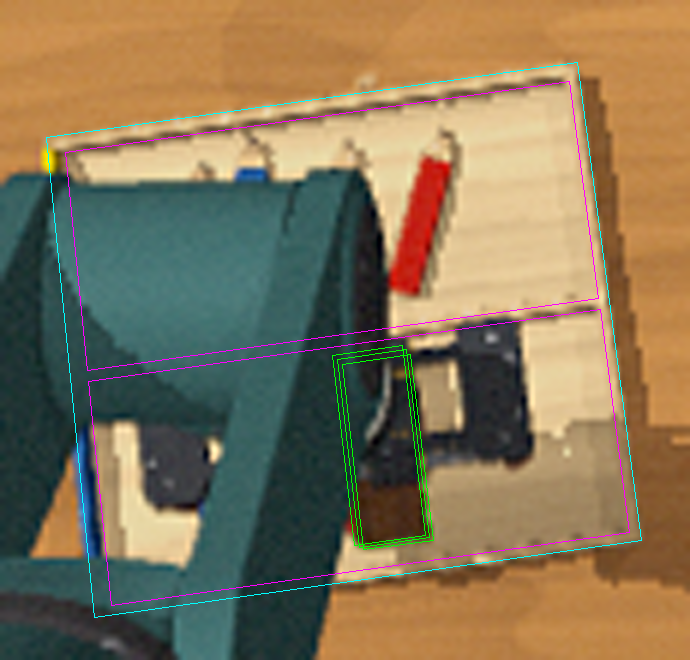

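jog_arm:
  rotation:
    - [0,0,0]
    - [0,0,0]
    - [0,0,0]
    - [0,0,0]
    - [0,0,0]
    - [0,0,0]
    - [0,0,0]
    - [0,0,0]
    - [0,0,0]
    - [0,0,0]
    - [0,0,0]
  delta_pos:
    - [-0.06,0.5,0]
    - [-0.06,0.5,0]
    - [-0.06,0.5,0]
    - [-0.06,0.5,0]
    - [-0.06,0.5,0]
    - [-0.06,0.5,0]
    - [-0.06,0.5,0]
    - [-0.06,0.5,0]
    - [-0.06,0.5,0]
    - [-0.06,0.5,0]
    - [0,0,0]
  jaw: [1,1,1,1,1,1,1,1,1,1,1]

```text
time: 10.07
position: [491.4, 112.0, 50.1]
tcp_rot: [[0.993, 0.12, -0.0], [0.12, -0.993, 0.0], [-0.0, -0.0, -1.0]]
ft_force: [0.5, -0.2, -1.5]
gripper_width: 0.199
```

```bash
cat > lk.py <<'E'
import sys,os
n=sys.argv[1]
os.system(f"python3 look.py {n}")
from ov import *
from cell import *
a,b=pickle.load(open(f"ab{n}.pkl","rb"));p=get_obs()["position"]
print(totray(p))
overlay(a,305,120,125,110,6,f"pics/ov{n}.png",p)
overlay(b,195,130,115,110,6,f"pics/ov{n}b.png",p)
E
python3 lk.py g4
```

```text
10.175 [491.5 111.7  50.1] [[0.993, 0.12, -0.0], [0.12, -0.993, 0.0], [-0.0, -0.0, -1.0]] [ 0.21 -0.55 -1.64]
[[-61.87994669  33.86679102  50.10710279]]
```

View pics/ovg4.png

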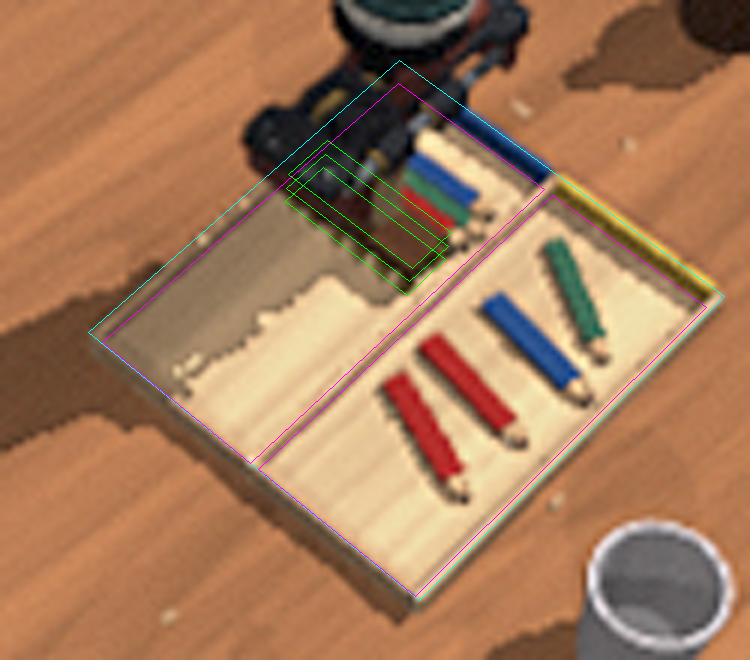

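jog_arm:
  rotation:
    - [0,0,0]
    - [0,0,0]
    - [0,0,0]
    - [0,0,0]
    - [0,0,0]
    - [0,0,0]
    - [0,0,0]
    - [0,0,0]
  delta_pos:
    - [-0.03,0.25,0]
    - [-0.03,0.25,0]
    - [-0.03,0.25,0]
    - [-0.03,0.25,0]
    - [-0.03,0.25,0]
    - [-0.03,0.25,0]
    - [-0.03,0.25,0]
    - [-0.03,0.25,0]
  jaw: [1,1,1,1,1,1,1,1]

```text
time: 11.18
position: [489.1, 131.8, 50.1]
tcp_rot: [[0.993, 0.12, -0.0], [0.12, -0.993, 0.0], [-0.0, -0.0, -1.0]]
ft_force: [0.7, 0.2, -1.5]
gripper_width: 0.2
```

```bash
python3 lk.py g5
```

```text
11.275 [489.1 131.9  50.1] [[0.993, 0.12, 0.0], [0.12, -0.993, 0.0], [0.0, -0.0, -1.0]] [ 0.04 -0.   -1.59]
[[-61.83835158  54.23198509  50.12607518]]
```

View pics/ovg5.png

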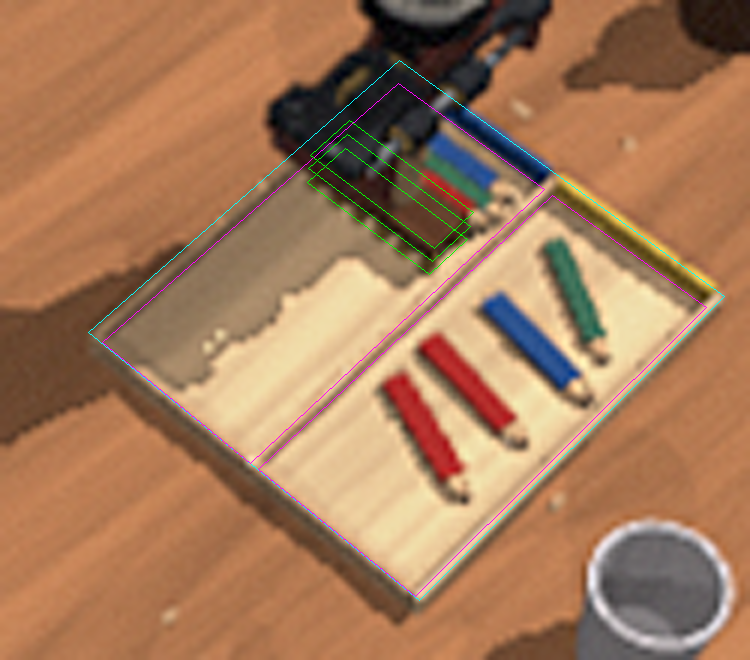

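```bash
python3 - <<'E'
from ov import *
a,b=pickle.load(open("abg5.pkl","rb"))
crop(a,365,130,405,170,15,"pics/z5.png")
E
```

```text
(no output)
```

View pics/z5.png

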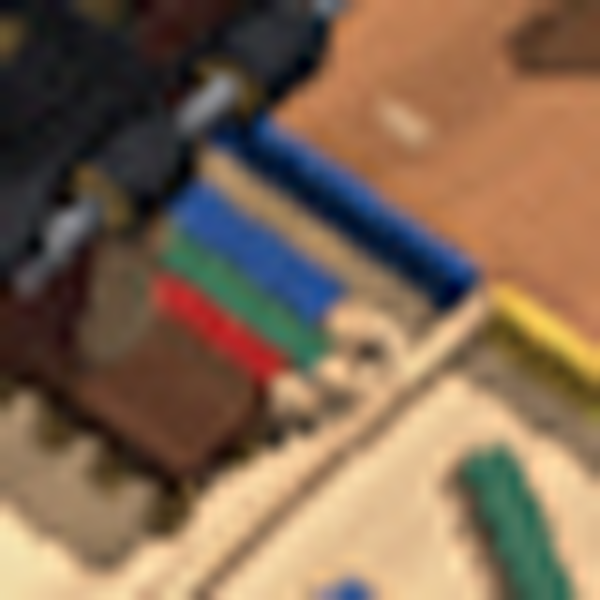

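```bash
python3 - <<'E'
from ov import *
a,b=pickle.load(open("abg5.pkl","rb"))
q=lambda c:np.array([365,130])+(np.array(c)+.5)/15-.5
for n,c,z in(("blue front",(345,290),14),("blue front2",(205,180),14),("blue/green",(325,315),14),("green/red",(300,365),14),("red back",(270,378),14),("stop foot",(430,295),6),("stop foot2",(300,195),6),("stoptop in",(430,295),24),("head top corner",(265,395),36)):
    print(n,totray(ray(a,q(c),z)).round(1))
E
```

```text
blue front [[-27.1 117.7  14. ]]
blue front2 [[-73.4 119.5  14. ]]
blue/green [[-25.8 108.4  14. ]]
green/red [[-20.7  92.5  14. ]]
red back [[-23.5  84.5  14. ]]
stop foot [[-13.9 136.5   6. ]]
stop foot2 [[-56.5 137.9   6. ]]
stoptop in [[ -7.7 124.3  24. ]]
head top corner [[-13.3  65.6  36. ]]
```

jog_arm:
  rotation:
    - [0,0,0]
    - [0,0,0]
    - [0,0,0]
    - [0,0,0]
    - [0,0,0]
    - [0,0,0]
  delta_pos:
    - [-0.02,0.2,0]
    - [-0.02,0.2,0]
    - [-0.02,0.2,0]
    - [-0.02,0.2,0]
    - [-0.02,0.2,0]
    - [0,0,0]
  jaw: [1,1,1,1,1,1]

```text
time: 12.02
position: [488.1, 141.8, 50.1]
tcp_rot: [[0.993, 0.12, 0.0], [0.12, -0.993, 0.0], [0.0, -0.0, -1.0]]
ft_force: [0.4, 0.5, -2.2]
gripper_width: 0.202
```

jog_arm:
  rotation:
    - [0,0,0]
    - [0,0,0]
  delta_pos:
    - [-0.01,0.1,0]
    - [-0.01,0.1,0]
  jaw: [1,1]

```text
time: 12.28
position: [487.9, 143.6, 50.1]
tcp_rot: [[0.993, 0.119, -0.0], [0.119, -0.993, 0.0], [-0.0, -0.0, -1.0]]
ft_force: [-0.1, 0.1, -1.4]
gripper_width: 0.204
```

```bash
python3 lk.py g6;python3 - <<'E'
from ov import *
a,b=pickle.load(open("abg6.pkl","rb"))
crop(a,365,130,405,170,15,"pics/z6.png")
E
```

```text
12.375 [487.9 143.7  50.1] [[0.993, 0.12, -0.0], [0.12, -0.993, 0.0], [-0.0, -0.0, -1.0]] [-0.43 -0.21 -1.87]
[[-61.61816013  66.09160782  50.09839523]]
```

View pics/z6.png

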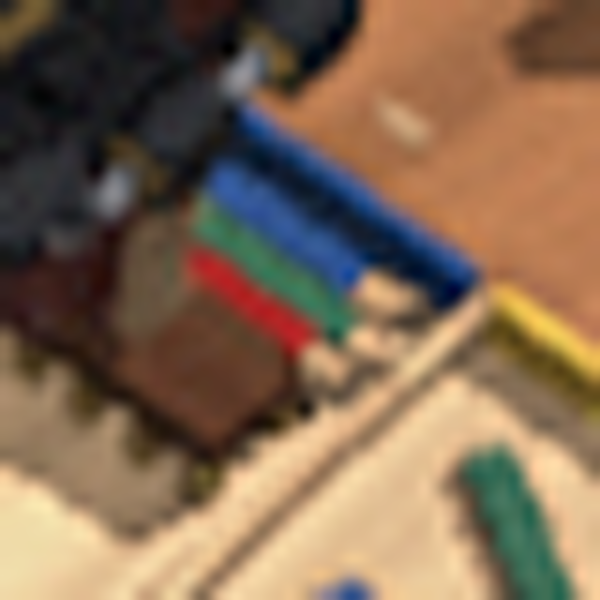

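Near contact (a few mm of dark gap left). Creeping with force reads.

jog_arm:
  rotation:
    - [0,0,0]
    - [0,0,0]
  delta_pos:
    - [-0.01,0.07,0]
    - [0,0.05,0]
  jaw: [1,1]

```text
time: 12.62
position: [487.8, 144.8, 50.1]
tcp_rot: [[0.993, 0.12, -0.0], [0.12, -0.993, 0.0], [-0.0, -0.0, -1.0]]
ft_force: [0.1, -0.3, -1.4]
gripper_width: 0.2
```

jog_arm:
  rotation:
    - [0,0,0]
    - [0,0,0]
  delta_pos:
    - [-0.01,0.05,0]
    - [0,0.05,0]
  jaw: [1,1]

```text
time: 12.88
position: [487.7, 145.7, 50.1]
tcp_rot: [[0.993, 0.12, -0.0], [0.12, -0.993, -0.0], [-0.0, 0.0, -1.0]]
ft_force: [0.4, -2.7, -2.1]
gripper_width: 0.203
```

jog_arm:
  rotation:
    - [0,0,0]
    - [0,0,0]
  delta_pos:
    - [0,0.03,0]
    - [0,0,0]
  jaw: [1,1]

```text
time: 13.12
position: [487.7, 145.7, 50.1]
tcp_rot: [[0.993, 0.12, -0.0], [0.12, -0.993, -0.001], [-0.0, 0.001, -1.0]]
ft_force: [-0.6, -4.4, -1.6]
gripper_width: 0.203
```

jog_arm:
  rotation:
    - [0,0,0]
    - [0,0,0]
  delta_pos:
    - [0,0.04,0]
    - [0,0,0]
  jaw: [1,1]

```text
time: 13.38
position: [487.7, 145.8, 50.1]
tcp_rot: [[0.993, 0.12, -0.0], [0.12, -0.993, -0.001], [-0.0, 0.001, -1.0]]
ft_force: [1.0, -5.8, -0.9]
gripper_width: 0.201
```

jog_arm:
  rotation:
    - [0,0,0]
    - [0,0,0]
  delta_pos:
    - [0,0.1,0]
    - [0,0,0]
  jaw: [1,1]

```text
time: 13.62
position: [487.7, 145.9, 50.2]
tcp_rot: [[0.993, 0.121, -0.0], [0.121, -0.993, -0.003], [-0.001, 0.003, -1.0]]
ft_force: [0.4, -10.7, 1.2]
gripper_width: 0.205
```

jog_arm:
  rotation:
    - [0,0,0]
    - [0,0,0]
  delta_pos:
    - [0,0,0]
    - [0,0,0]
  jaw: [1,1]

```text
time: 13.88
position: [487.7, 145.9, 50.2]
tcp_rot: [[0.993, 0.121, -0.0], [0.121, -0.993, -0.002], [-0.0, 0.002, -1.0]]
ft_force: [0.4, -10.4, 0.0]
gripper_width: 0.2
```

jog_arm:
  rotation:
    - [0,0,0]
    - [0,0,0]
  delta_pos:
    - [0,0,0]
    - [0,0,0]
  jaw: [1,1]

```text
time: 14.12
position: [487.7, 145.9, 50.2]
tcp_rot: [[0.993, 0.121, -0.0], [0.121, -0.993, -0.002], [-0.0, 0.002, -1.0]]
ft_force: [1.3, -10.4, 0.8]
gripper_width: 0.205
```

```bash
python3 lk.py g7;python3 - <<'E'
from ov import *
a,b=pickle.load(open("abg7.pkl","rb"))
crop(a,365,130,405,170,15,"pics/z7.png")
E
```

```text
14.225 [487.7 145.9  50.2] [[0.993, 0.121, -0.0], [0.121, -0.993, -0.002], [-0.0, 0.002, -1.0]] [  0.42 -10.67   0.42]
[[-61.53604538  68.27619593  50.17373427]]
```

View pics/z7.png

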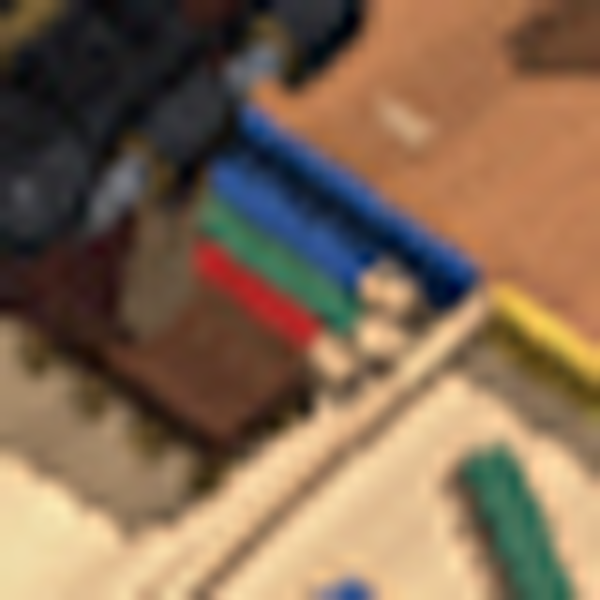

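jog_arm:
  rotation:
    - [0,0,0]
    - [0,0,0]
    - [0,0,0]
    - [0,0,0]
    - [0,0,0]
    - [0,0,0]
    - [0,0,0]
    - [0,0,0]
    - [0,0,0]
    - [0,0,0]
    - [0,0,0]
    - [0,0,0]
    - [0,0,0]
    - [0,0,0]
  delta_pos:
    - [0,0,0]
    - [0,-0.1,0]
    - [0.02,-0.2,0]
    - [0.1,-0.8,0]
    - [0.24,-2,0]
    - [0,0,1.5]
    - [0,0,2.5]
    - [0,0,1.7]
    - [2.4,-2.2,0]
    - [2.8,-2.7,0]
    - [2.8,-2.7,0]
    - [2.8,-2.7,0]
    - [2.2,-2.1,0]
    - [1.1,-1.1,0]
  jaw: [1,1,1,1,1,1,1,1,1,1,1,1,1,1]

```text
time: 15.98
position: [633.7, -19.1, 107.9]
tcp_rot: [[0.993, 0.119, 0.001], [0.119, -0.993, 0.0], [0.002, -0.0, -1.0]]
ft_force: [0.4, -0.3, -1.3]
gripper_width: 0.201
```

```bash
python3 lk.py h1
```

```text
16.075 [633.4 -19.  107.6] [[0.993, 0.119, 0.001], [0.119, -0.993, 0.0], [0.001, 0.0, -1.0]] [-0.16  1.13 -2.76]
[[  63.2737647  -112.96457867  107.61724712]]
```

View pics/ovh1.png

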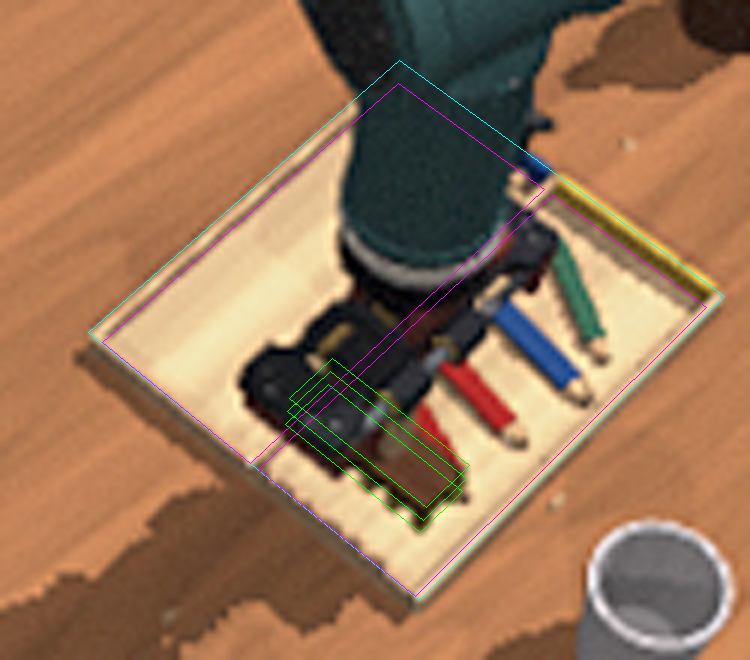

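View pics/ovh1b.png

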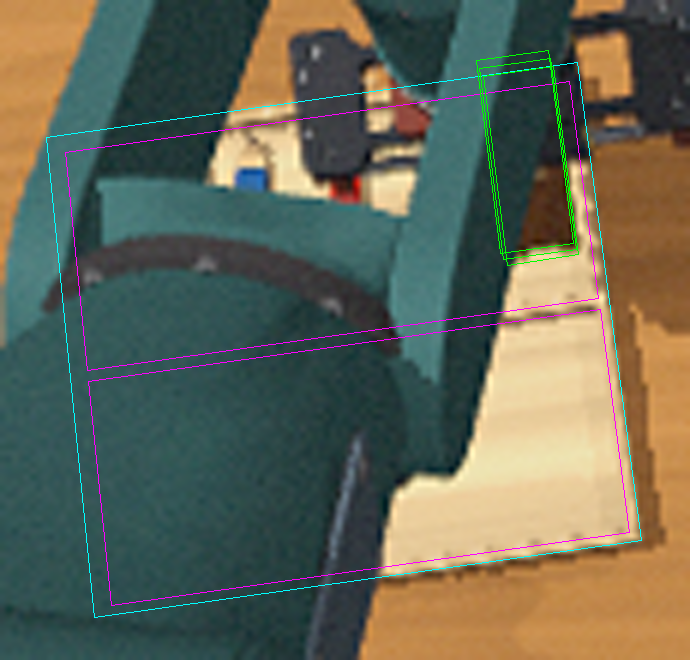

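jog_arm:
  rotation:
    - [0,0,0]
    - [0,0,0]
    - [0,0,0]
    - [0,0,0]
    - [0,0,0]
    - [0,0,0]
  delta_pos:
    - [0,-2,0]
    - [0,-5,0]
    - [0,-5,0]
    - [0,-5,0]
    - [0,-3,0]
    - [0,0,0]
  jaw: [1,1,1,1,1,1]

```text
time: 16.82
position: [631.3, -220.9, 107.2]
tcp_rot: [[0.993, 0.117, -0.0], [0.117, -0.993, -0.0], [-0.0, 0.0, -1.0]]
ft_force: [-0.4, 1.2, -1.4]
gripper_width: 0.203
```

```bash
python3 lk.py h2
```

```text
16.925 [ 631.3 -218.   107. ] [[0.993, 0.119, -0.001], [0.119, -0.993, 0.001], [-0.001, -0.001, -1.0]] [-0.46  1.   -1.01]
[[  37.26586885 -310.22419965  106.99956105]]
```

View pics/ovh2.png

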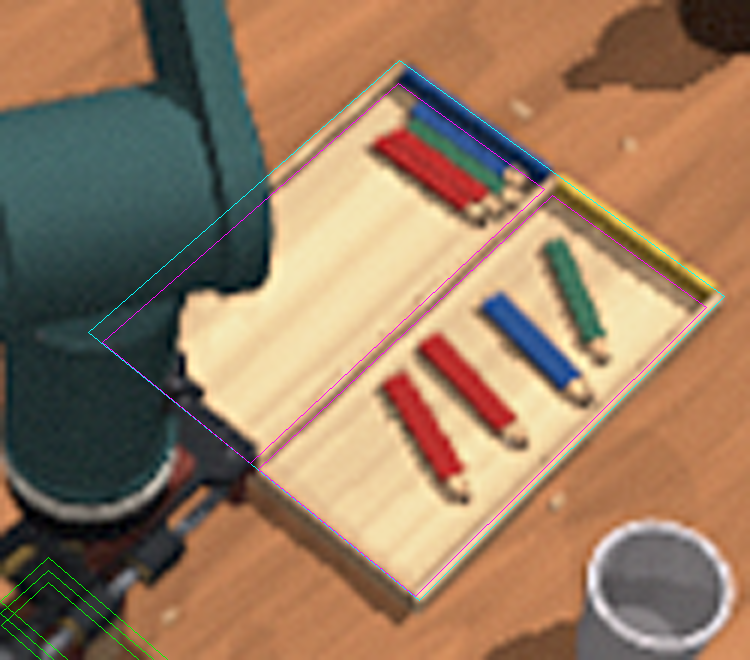

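View pics/ovh2b.png

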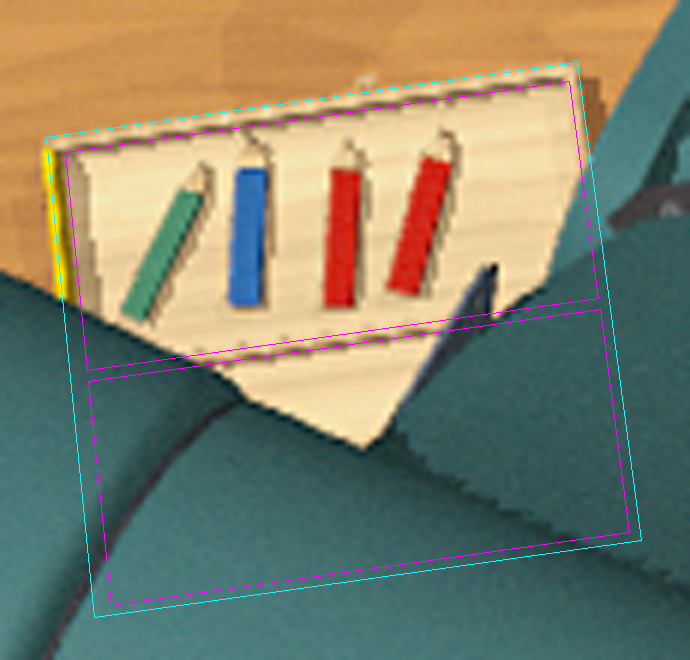

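```bash
python3 - <<'E'
from ov import *
a,b=pickle.load(open("abh2.pkl","rb"))
crop(a,362,128,402,162,18,"pics/zh2.png")
E
```

```text
(no output)
```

View pics/zh2.png

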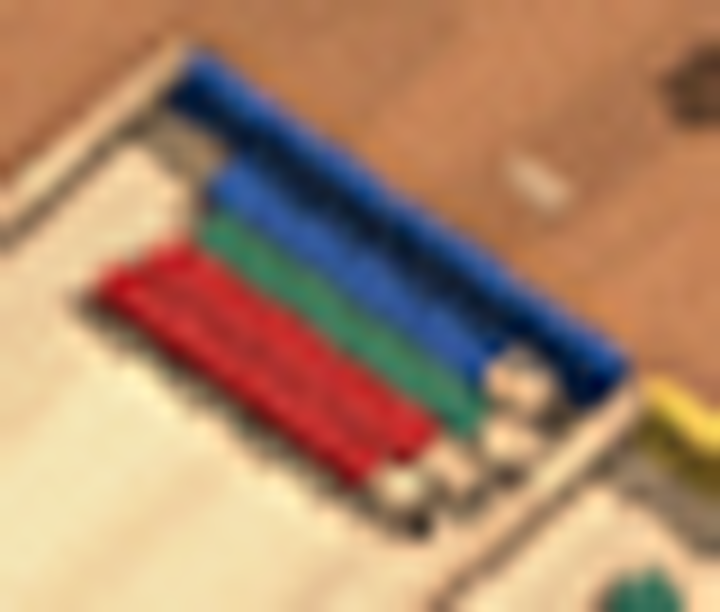

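jog_arm:
  rotation:
    - [0,0,0]
    - [0,0,0]
    - [0,0,0]
    - [0,0,0]
    - [0,0,0]
    - [0,0,0]
    - [0,0,0]
  delta_pos:
    - [0.1,2.9,0]
    - [0,5,0]
    - [0,5,0]
    - [0,4,0]
    - [0,2,0]
    - [0,0.98,0]
    - [0,0,0]
  jaw: [1,1,1,1,1,1,1]

```text
time: 17.8
position: [633.4, -19.7, 107.2]
tcp_rot: [[0.993, 0.12, 0.0], [0.12, -0.993, -0.0], [0.0, 0.0, -1.0]]
ft_force: [0.5, -0.5, -2.1]
gripper_width: 0.202
```

```bash
python3 lk.py h3
```

```text
17.9 [633.5 -20.8 107.1] [[0.993, 0.119, 0.0], [0.119, -0.993, -0.0], [0.0, 0.0, -1.0]] [-0.01  1.   -1.85]
[[  63.16633757 -114.74348396  107.1276155 ]]
```

View pics/ovh3.png

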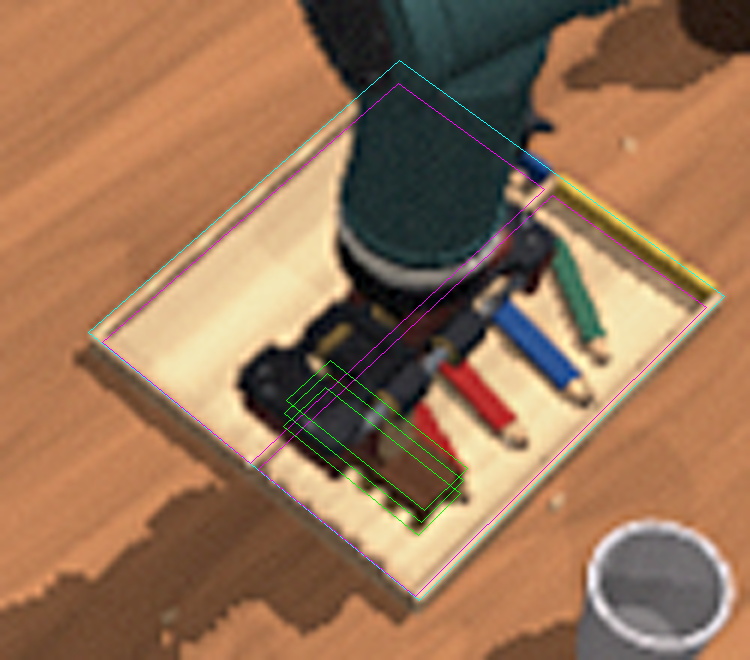

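```bash
python3 - <<'E'
from ov import *
from cell import *
a,b=pickle.load(open("abh2.pkl","rb"))
q=lambda c,o,k:np.array(o)+(np.array(c)+.5)/k-.5
for c in((418,297),(453,163),(455,140)): print("T",totray(ray(b,q(c,(195,130),6),14)).round(1))
for c in((383,378),(447,486),(460,500)): print("S",totray(ray(a,q(c,(305,120),6),14)).round(1))
print(get_obs()["position"])
E
```

```text
T [[ 15.1 -42.6  14. ]]
T [[ 83.5 -69.3  14. ]]
T [[ 95.7 -71.9  14. ]]
S [[ 17.2 -42.3  14. ]]
S [[ 90.6 -72.   14. ]]
S [[101.8 -73.9  14. ]]
[633.49376482 -20.82383202 107.1276155 ]
```

jog_arm:
  rotation:
    - [0,0,0]
    - [0,0,0]
    - [0,0,0]
  delta_pos:
    - [-0.1,0.12,-1.5]
    - [0,0,-1]
    - [0,0,0]
  jaw: [1,1,1]

```text
time: 18.27
position: [631.0, -18.8, 80.4]
tcp_rot: [[0.993, 0.119, -0.003], [0.119, -0.993, 0.0], [-0.003, -0.001, -1.0]]
ft_force: [-0.9, -0.3, -1.6]
gripper_width: 0.2
```

jog_arm:
  rotation:
    - [0,0,0]
    - [0,0,0]
    - [0,0,0]
    - [0,0,0]
  delta_pos:
    - [0,0.3,-1]
    - [0,0,-1]
    - [0,0,-0.5]
    - [0,0,0]
  jaw: [1,1,1,1]

```text
time: 18.77
position: [631.9, -15.4, 56.5]
tcp_rot: [[0.993, 0.12, -0.001], [0.12, -0.993, 0.0], [-0.001, -0.0, -1.0]]
ft_force: [0.3, 0.0, -1.9]
gripper_width: 0.2
```

jog_arm:
  rotation:
    - [0,0,0]
    - [0,0,0]
  delta_pos:
    - [0,0,-0.4]
    - [0,0,0]
  jaw: [1,1]

```text
time: 19.02
position: [632.3, -15.5, 53.1]
tcp_rot: [[0.993, 0.12, -0.0], [0.12, -0.993, 0.0], [-0.0, -0.0, -1.0]]
ft_force: [-0.0, 0.9, -1.2]
gripper_width: 0.207
```

```bash
python3 lk.py h4
```

```text
19.125 [632.4 -15.5  53.3] [[0.993, 0.12, 0.0], [0.12, -0.993, 0.0], [0.0, -0.0, -1.0]] [-0.05 -0.43 -1.75]
[[  62.73482408 -109.3497108    53.26200177]]
```

View pics/ovh4.png

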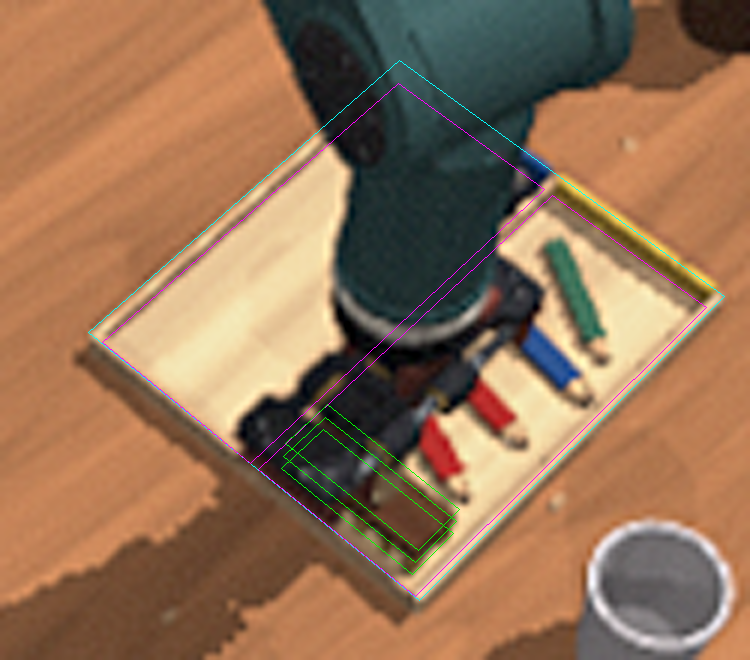

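jog_arm:
  rotation:
    - [0,0,0]
    - [0,0,0]
    - [0,0,0]
    - [0,0,0]
    - [0,0,0]
    - [0,0,0]
    - [0,0,0]
    - [0,0,0]
    - [0,0,0]
    - [0,0,0]
    - [0,0,0]
    - [0,0,0]
    - [0,0,0]
    - [0,0,0]
    - [0,0,0]
    - [0,0,0]
  delta_pos:
    - [0,0,-0.3]
    - [0,0,0]
    - [-0.05,0.4,0]
    - [-0.1,0.8,0]
    - [-0.1,0.8,0]
    - [-0.1,0.8,0]
    - [-0.1,0.8,0]
    - [-0.1,0.8,0]
    - [-0.1,0.8,0]
    - [-0.1,0.8,0]
    - [-0.1,0.8,0]
    - [-0.1,0.8,0]
    - [-0.1,0.8,0]
    - [-0.09,0.8,0]
    - [-0.05,0.4,0]
    - [0,0,0]
  jaw: [1,1,1,1,1,1,1,1,1,1,1,1,1,1,1,1]

```text
time: 21.12
position: [620.3, 80.9, 50.1]
tcp_rot: [[0.993, 0.12, -0.0], [0.12, -0.993, 0.0], [-0.0, -0.0, -1.0]]
ft_force: [-0.3, 0.6, -1.4]
gripper_width: 0.205
```

```bash
python3 lk.py h5
```

```text
21.225 [620.4  80.4  50.1] [[0.993, 0.12, -0.0], [0.12, -0.993, 0.0], [-0.0, -0.0, -1.0]] [ 0.71  0.53 -1.24]
[[ 62.31470587 -12.64320429  50.10233513]]
```

View pics/ovh5.png

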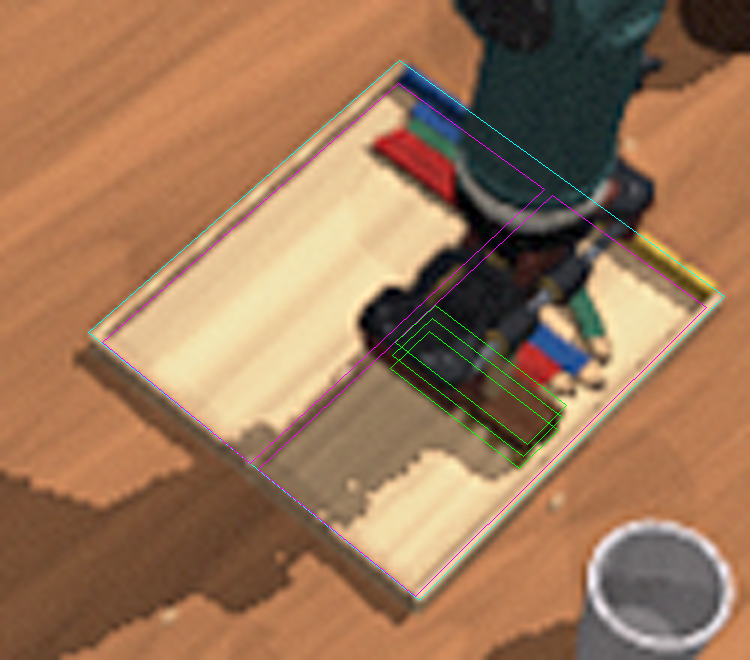

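jog_arm:
  rotation:
    - [0,0,0]
    - [0,0,0]
    - [0,0,0]
    - [0,0,0]
    - [0,0,0]
    - [0,0,0]
    - [0,0,0]
    - [0,0,0]
    - [0,0,0]
  delta_pos:
    - [-0.06,0.5,0]
    - [-0.06,0.5,0]
    - [-0.06,0.5,0]
    - [-0.06,0.5,0]
    - [-0.06,0.5,0]
    - [-0.06,0.5,0]
    - [-0.06,0.5,0]
    - [-0.06,0.5,0]
    - [0,0,0]
  jaw: [1,1,1,1,1,1,1,1,1]

```text
time: 22.35
position: [615.5, 121.0, 50.1]
tcp_rot: [[0.993, 0.12, -0.0], [0.12, -0.993, 0.0], [-0.0, -0.0, -1.0]]
ft_force: [0.2, 0.8, -2.1]
gripper_width: 0.205
```

```bash
python3 lk.py h6;python3 - <<'E'
from ov import *
a,b=pickle.load(open("abh6.pkl","rb"))
crop(a,380,145,430,195,14,"pics/zh6.png")
E
```

```text
22.45 [615.6 120.6  50.1] [[0.993, 0.12, 0.0], [0.12, -0.993, 0.0], [0.0, -0.0, -1.0]] [-0.04  0.66 -2.61]
[[62.41274481 27.77605738 50.13125803]]
```

View pics/zh6.png

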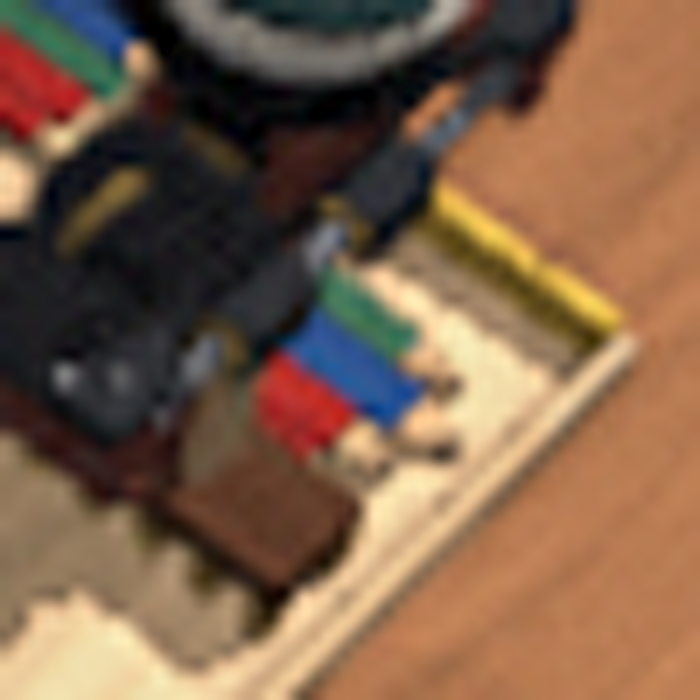

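```bash
python3 - <<'E'
from ov import *
a,b=pickle.load(open("abh6.pkl","rb"))
q=lambda c:np.array([380,145])+(np.array(c)+.5)/14-.5
for n,c,z in(("green front",(420,328),14),("green front2",(345,262),14),("green/blue",(395,358),14),("blue/red",(360,405),14),("stopfoot",(575,360),6),("stopfoot2",(450,255),6)): print(n,totray(ray(a,q(c),z)).round(1))
E
```

```text
green front [[ 83.1 107.3  14. ]]
green front2 [[ 56.6 110.   14. ]]
green/blue [[84.2 95.5 14. ]]
blue/red [[86.6 78.  14. ]]
stopfoot [[115.7 132.6   6. ]]
stopfoot2 [[ 72.5 136.1   6. ]]
```

jog_arm:
  rotation:
    - [0,0,0]
    - [0,0,0]
    - [0,0,0]
    - [0,0,0]
    - [0,0,0]
    - [0,0,0]
    - [0,0,0]
  delta_pos:
    - [-0.03,0.25,0]
    - [-0.04,0.3,0]
    - [-0.04,0.3,0]
    - [-0.03,0.3,0]
    - [-0.04,0.3,0]
    - [-0.03,0.25,0]
    - [0,0,0]
  jaw: [1,1,1,1,1,1,1]

```text
time: 23.32
position: [613.5, 137.8, 50.1]
tcp_rot: [[0.993, 0.12, -0.0], [0.12, -0.993, 0.0], [0.0, -0.0, -1.0]]
ft_force: [0.1, -0.7, -2.3]
gripper_width: 0.204
```

```bash
python3 lk.py h7;python3 - <<'E'
from ov import *
a,b=pickle.load(open("abh7.pkl","rb"))
crop(a,380,145,430,195,14,"pics/zh7.png")
E
```

```text
23.425 [613.5 137.6  50.1] [[0.993, 0.12, -0.0], [0.12, -0.993, 0.0], [-0.0, -0.0, -1.0]] [ 0.1  -0.47 -2.08]
[[62.32565403 44.9350004  50.10000903]]
```

View pics/zh7.png

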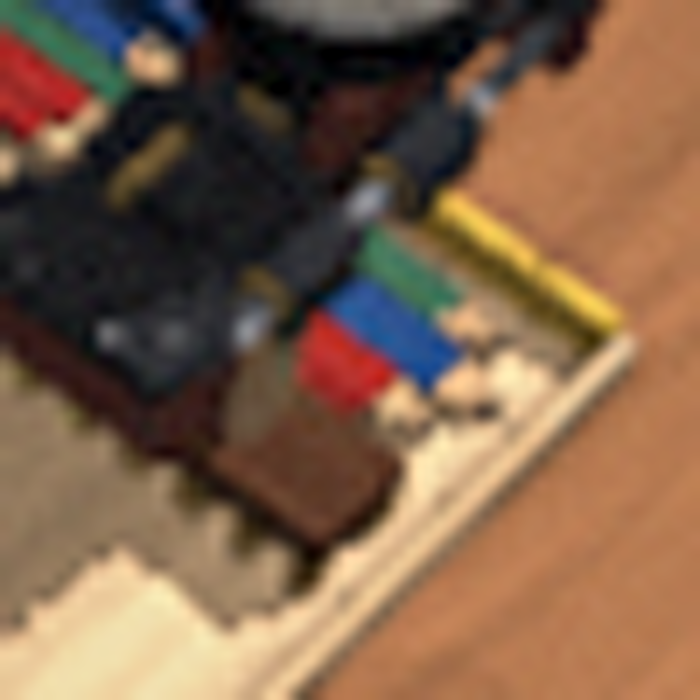

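jog_arm:
  rotation:
    - [0,0,0]
    - [0,0,0]
    - [0,0,0]
  delta_pos:
    - [-0.02,0.15,0]
    - [-0.02,0.15,0]
    - [-0.01,0.1,0]
  jaw: [1,1,1]

```text
time: 23.8
position: [613.0, 141.6, 50.1]
tcp_rot: [[0.993, 0.12, -0.0], [0.12, -0.993, 0.0], [-0.0, -0.0, -1.0]]
ft_force: [-0.5, -1.0, -1.4]
gripper_width: 0.199
```

jog_arm:
  rotation:
    - [0,0,0]
    - [0,0,0]
  delta_pos:
    - [-0.01,0.1,0]
    - [-0.01,0.1,0]
  jaw: [1,1]

```text
time: 24.05
position: [612.8, 143.6, 50.1]
tcp_rot: [[0.993, 0.12, -0.0], [0.12, -0.993, 0.0], [-0.0, -0.0, -1.0]]
ft_force: [0.3, 0.1, -1.7]
gripper_width: 0.208
```

jog_arm:
  rotation:
    - [0,0,0]
    - [0,0,0]
  delta_pos:
    - [-0.01,0.08,0]
    - [-0.01,0.05,0]
  jaw: [1,1]

```text
time: 24.3
position: [612.6, 144.9, 50.1]
tcp_rot: [[0.993, 0.12, 0.0], [0.12, -0.993, 0.0], [0.0, -0.0, -1.0]]
ft_force: [0.4, -0.4, -1.3]
gripper_width: 0.203
```

```bash
python3 lk.py h8;python3 - <<'E'
from ov import *
a,b=pickle.load(open("abh8.pkl","rb"))
crop(a,380,145,430,195,14,"pics/zh8.png")
E
```

```text
24.4 [612.6 144.9  50.1] [[0.993, 0.12, 0.0], [0.12, -0.993, 0.0], [0.0, -0.0, -1.0]] [-0.42  0.7  -2.29]
[[62.35914861 52.28657868 50.10917212]]
```

View pics/zh8.png

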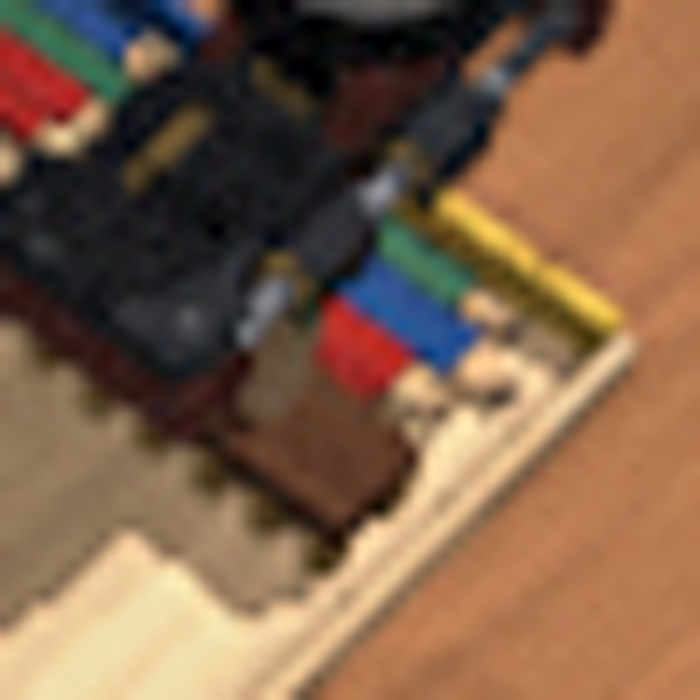

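jog_arm:
  rotation:
    - [0,0,0]
    - [0,0,0]
  delta_pos:
    - [-0.01,0.08,0]
    - [-0.01,0.05,0]
  jaw: [1,1]

```text
time: 24.65
position: [612.4, 146.1, 50.1]
tcp_rot: [[0.993, 0.12, 0.0], [0.12, -0.993, 0.0], [0.0, -0.0, -1.0]]
ft_force: [0.1, -1.0, -2.2]
gripper_width: 0.201
```

jog_arm:
  rotation:
    - [0,0,0]
    - [0,0,0]
  delta_pos:
    - [-0.01,0.06,0]
    - [0,0.05,0]
  jaw: [1,1]

```text
time: 24.9
position: [612.4, 147.1, 50.1]
tcp_rot: [[0.993, 0.12, 0.0], [0.12, -0.993, -0.0], [0.0, 0.0, -1.0]]
ft_force: [0.0, -2.0, -1.3]
gripper_width: 0.204
```

jog_arm:
  rotation:
    - [0,0,0]
    - [0,0,0]
  delta_pos:
    - [-0.01,0.05,0]
    - [0,0.05,0]
  jaw: [1,1]

```text
time: 25.15
position: [612.4, 147.2, 50.2]
tcp_rot: [[0.993, 0.12, 0.0], [0.12, -0.993, -0.001], [-0.0, 0.002, -1.0]]
ft_force: [0.5, -6.4, -1.5]
gripper_width: 0.202
```

jog_arm:
  rotation:
    - [0,0,0]
    - [0,0,0]
  delta_pos:
    - [0,0.06,0]
    - [0,0,0]
  jaw: [1,1]

```text
time: 25.4
position: [612.4, 147.3, 50.2]
tcp_rot: [[0.993, 0.12, 0.0], [0.12, -0.993, -0.002], [-0.0, 0.002, -1.0]]
ft_force: [0.8, -7.6, -1.0]
gripper_width: 0.204
```

jog_arm:
  rotation:
    - [0,0,0]
  delta_pos:
    - [0,0,0]
  jaw: [1]

```text
time: 25.52
position: [612.4, 147.3, 50.2]
tcp_rot: [[0.993, 0.12, 0.0], [0.12, -0.993, -0.002], [-0.0, 0.002, -1.0]]
ft_force: [0.6, -6.9, -1.8]
gripper_width: 0.202
```

jog_arm:
  rotation:
    - [0,0,0]
    - [0,0,0]
    - [0,0,0]
  delta_pos:
    - [0,0.07,0]
    - [0,0,0]
    - [0,0,0]
  jaw: [1,1,1]

```text
time: 25.9
position: [612.4, 147.4, 50.2]
tcp_rot: [[0.993, 0.12, 0.0], [0.12, -0.993, -0.003], [-0.0, 0.003, -1.0]]
ft_force: [0.1, -9.6, -0.6]
gripper_width: 0.204
```

jog_arm:
  rotation:
    - [0,0,0]
    - [0,0,0]
  delta_pos:
    - [0,0,0]
    - [0,0,0]
  jaw: [1,1]

```text
time: 26.15
position: [612.4, 147.4, 50.2]
tcp_rot: [[0.993, 0.12, 0.0], [0.12, -0.993, -0.003], [-0.0, 0.003, -1.0]]
ft_force: [0.7, -9.9, -0.5]
gripper_width: 0.201
```

jog_arm:
  rotation:
    - [0,0,0]
    - [0,0,0]
  delta_pos:
    - [0,0,0]
    - [0,0,0]
  jaw: [1,1]

```text
time: 26.4
position: [612.4, 147.4, 50.2]
tcp_rot: [[0.993, 0.12, 0.0], [0.12, -0.993, -0.003], [-0.0, 0.003, -1.0]]
ft_force: [0.1, -9.3, -0.2]
gripper_width: 0.201
```

```bash
python3 lk.py h9;python3 - <<'E'
from ov import *
a,b=pickle.load(open("abh9.pkl","rb"))
crop(a,380,145,430,195,14,"pics/zh9.png")
E
```

```text
26.5 [612.4 147.4  50.2] [[0.993, 0.12, 0.0], [0.12, -0.993, -0.003], [-0.0, 0.003, -1.0]] [-0.09 -9.35 -0.24]
[[62.40045459 54.79189754 50.19405527]]
```

View pics/zh9.png

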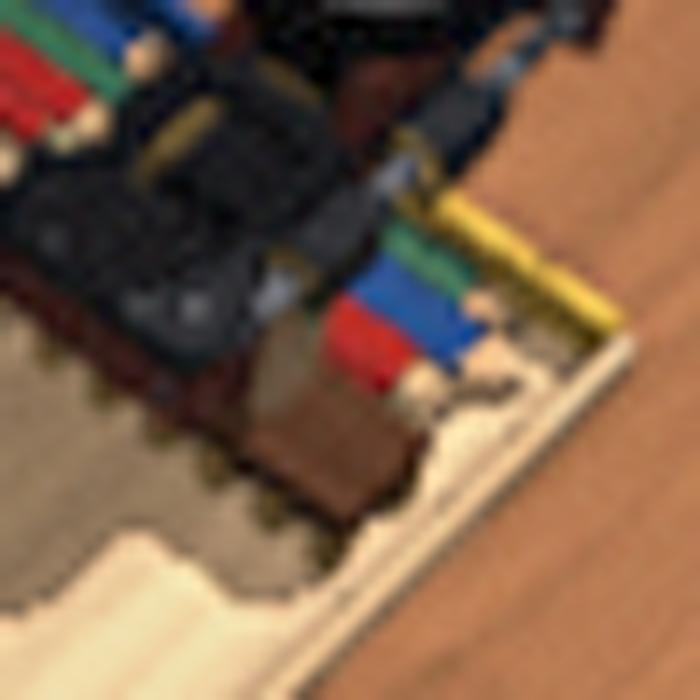

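jog_arm:
  rotation:
    - [0,0,0]
    - [0,0,0]
    - [0,0,0]
    - [0,0,0]
    - [0,0,0]
    - [0,0,0]
    - [0,0,0]
    - [0,0,0]
    - [0,0,-0.6]
    - [0,0,-0.6]
    - [0,0,-0.6]
    - [0,0,-0.6]
    - [0,0,-0.6]
    - [0,0,-0.6]
    - [0,0,-0.6]
    - [0,0,-0.6]
    - [0,0,-0.6]
    - [0,0,-0.7]
  delta_pos:
    - [0,0,0]
    - [0,-0.1,0]
    - [0.02,-0.2,0]
    - [0.1,-0.8,0]
    - [0.24,-2,0]
    - [0,0,1.5]
    - [0,0,2.5]
    - [0,0,1.7]
    - [-1.2,-3,0]
    - [-1.2,-4.2,0]
    - [-1.3,-4.5,0]
    - [-1.3,-4.5,0]
    - [-1.3,-4.5,0]
    - [-1.3,-4.5,0]
    - [-1.3,-4.5,0]
    - [-1.2,-4.3,0]
    - [-1.2,-4.2,0]
    - [-1,-2.9,0]
  jaw: [1,1,1,1,1,1,1,1,1,1,1,1,1,1,1,1,1,1]

```text
time: 28.75
position: [492.7, -294.6, 108.0]
tcp_rot: [[1.0, 0.012, 0.001], [0.012, -1.0, -0.001], [0.001, 0.001, -1.0]]
ft_force: [-0.1, -0.1, -1.9]
gripper_width: 0.2
```

```bash
python3 lk.py k1;python3 - <<'E'
from ov import *
a,b=pickle.load(open("abk1.pkl","rb"))
k=lambda s,x,y,w:cv2.resize(s["pixels"][y:y+w,x:x+w,::-1],(400,400),interpolation=cv2.INTER_CUBIC)
cv2.imwrite("pics/zk1.png",np.hstack([k(a,362,125,66),k(b,195,140,66)]))
E
```

```text
28.85 [ 492.5 -295.8  108. ] [[1.0, 0.01, 0.001], [0.01, -1.0, -0.002], [0.001, 0.002, -1.0]] [ 0.9  -0.24 -2.44]
[[-109.81733276 -370.78311295  107.9989922 ]]
```

View pics/zk1.png

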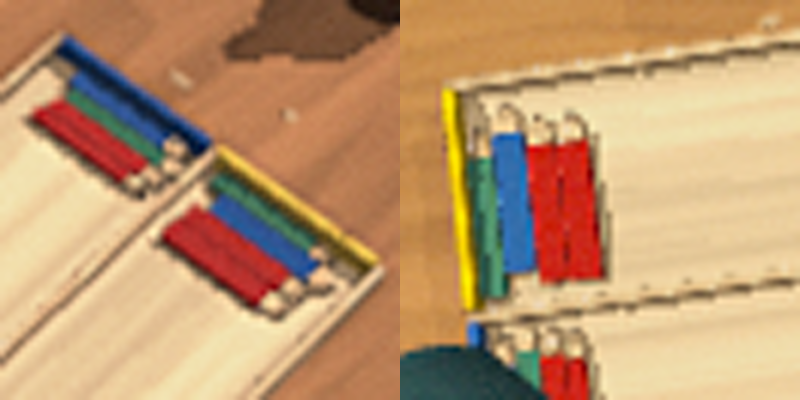

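```bash
python3 - <<'E'
from ov import *
a,b=pickle.load(open("abk1.pkl","rb"))
k=lambda s,x,y,w:cv2.resize(s["pixels"][y:y+w,x:x+w,::-1],(400,400),interpolation=cv2.INTER_CUBIC)
cv2.imwrite("pics/zk2.png",np.hstack([k(a,387,147,40),k(b,200,150,34)]))
cv2.imwrite("pics/zk3.png",np.hstack([k(a,362,128,38),k(a,220,170,100)]))
E
```

```text
(no output)
```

View pics/zk2.png

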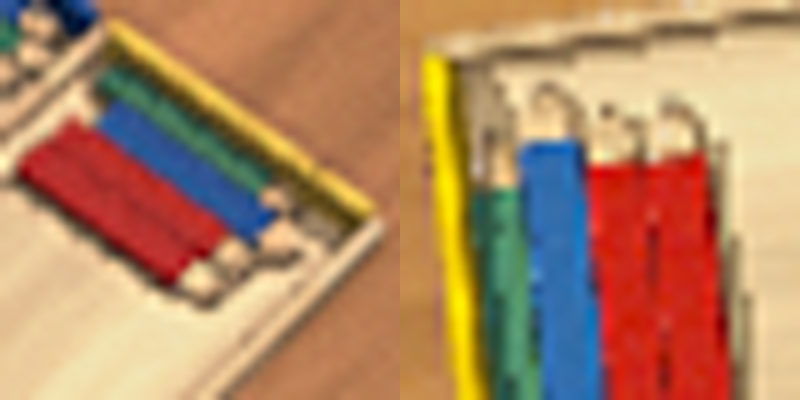

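View pics/zk3.png

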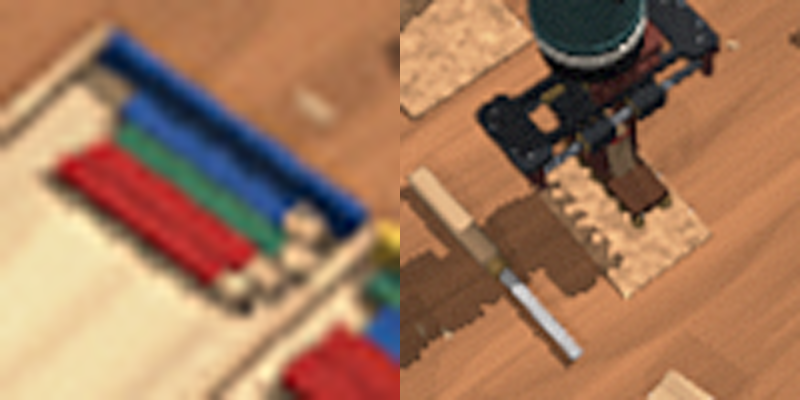

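jog_arm:
  rotation:
    - [0,0,0]
    - [0,0,0]
    - [0,0,0]
    - [0,0,0]
    - [0,0,0]
  delta_pos:
    - [0,0,-2]
    - [0,0,-2]
    - [0,0,-1.3]
    - [0,0,-0.6]
    - [0,0,0]
  jaw: [1,1,1,1,1]

```text
time: 29.48
position: [492.9, -292.2, 48.1]
tcp_rot: [[1.0, 0.014, -0.0], [0.014, -1.0, 0.0], [-0.0, -0.0, -1.0]]
ft_force: [0.7, 0.5, -2.1]
gripper_width: 0.202
```

jog_arm:
  rotation:
    - [0,0,0]
    - [0,0,0]
  delta_pos:
    - [0,0,-0.1]
    - [0,0,0]
  jaw: [1,1]

```text
time: 29.72
position: [493.1, -292.7, 47.6]
tcp_rot: [[1.0, 0.013, 0.001], [0.013, -1.0, -0.0], [0.001, 0.0, -1.0]]
ft_force: [-0.4, 0.5, -1.9]
gripper_width: 0.201
```

jog_arm:
  rotation:
    - [0,0,0]
    - [0,0,0]
    - [0,0,0]
  delta_pos:
    - [-0.1,-0.2,0]
    - [0,0,-0.08]
    - [0,0,0]
  jaw: [1,1,1]

```text
time: 30.1
position: [491.9, -294.8, 46.6]
tcp_rot: [[1.0, 0.013, 0.0], [0.013, -1.0, -0.0], [0.0, 0.0, -1.0]]
ft_force: [-0.3, -0.6, 0.3]
gripper_width: 0.204
```

jog_arm:
  rotation:
    - [0,0,0]
    - [0,0,0]
  delta_pos:
    - [0,0,-0.04]
    - [0,0,0]
  jaw: [1,1]

```text
time: 30.35
position: [491.9, -294.8, 46.5]
tcp_rot: [[1.0, 0.013, 0.0], [0.013, -1.0, -0.001], [0.0, 0.001, -1.0]]
ft_force: [-2.0, -0.6, 4.8]
gripper_width: 0.205
```

jog_arm:
  rotation:
    - [0,0,0]
    - [0,0,0]
    - [0,0,0]
    - [0,0,0]
    - [0,0,0]
    - [0,0,0]
    - [0,0,0]
    - [0,0,0]
  delta_pos:
    - [0,0,0.03]
    - [0,0,0]
    - [0,0,0]
    - [0,0,0]
    - [0,0,0]
    - [0,0,0]
    - [0,0,0]
    - [0,0,0]
  jaw: [1,0.5,0.4,0.2,0,-0.3,-0.6,-0.8]
  newtons: 20

```text
time: 31.35
position: [491.8, -294.5, 46.2]
tcp_rot: [[1.0, 0.013, 0.0], [0.013, -1.0, 0.0], [0.0, -0.0, -1.0]]
ft_force: [-0.3, 0.2, -0.4]
gripper_width: 0.801
```

jog_arm:
  rotation:
    - [0,0,0]
    - [0,0,0]
    - [0,0,0]
    - [0,0,0]
  delta_pos:
    - [0,0,0]
    - [0,0,0]
    - [0,0,0]
    - [0,0,0]
  jaw: [-1,-1,-1,-1]

```text
time: 31.85
position: [491.8, -294.5, 46.2]
tcp_rot: [[1.0, 0.013, -0.0], [0.013, -1.0, 0.0], [-0.0, -0.0, -1.0]]
ft_force: [0.4, -0.1, -0.2]
gripper_width: 1.0
```

Raise straight up, then step aside to see everything.

jog_arm:
  rotation:
    - [0,0,0]
    - [0,0,0]
    - [0,0,0]
    - [0,0,0]
    - [0,0,0]
    - [0,0,0]
    - [0,0,0]
    - [0,0,0]
    - [0,0,0]
    - [0,0,0]
    - [0,0,0]
    - [0,0,0]
    - [0,0,0]
  delta_pos:
    - [0,0,1]
    - [0,0,2.5]
    - [0,0,3]
    - [0,0,4]
    - [0,0,4]
    - [0,0,3]
    - [-1,-2,1]
    - [-2.5,-3,0]
    - [-4,-4,0]
    - [-4,-4,0]
    - [-4,-4,0]
    - [-3,-3,0]
    - [0,0,0]
  jaw: [-1,-1,-1,-1,-1,-1,-1,-1,-1,-1,-1,-1,-1]

```text
time: 33.48
position: [304.8, -496.6, 231.9]
tcp_rot: [[1.0, 0.009, -0.0], [0.009, -1.0, -0.001], [-0.0, 0.001, -1.0]]
ft_force: [0.3, 0.2, 0.4]
gripper_width: 1.0
```

```bash
python3 look.py m1;python3 - <<'E'
from ov import *
a,b=pickle.load(open("abm1.pkl","rb"))
cv2.imwrite("pics/m1s.png",a["pixels"][:,:,::-1])
k=lambda s,x,y,w:cv2.resize(s["pixels"][y:y+w,x:x+w,::-1],(400,400),interpolation=cv2.INTER_CUBIC)
cv2.imwrite("pics/m1z.png",np.hstack([k(b,195,140,80),k(b,345,165,80)]))
E
```

```text
33.575 [ 306.8 -494.2  231.6] [[1.0, 0.012, 0.001], [0.012, -1.0, 0.0], [0.001, -0.0, -1.0]] [-0.66  0.24  0.1 ]
```

View pics/m1s.png

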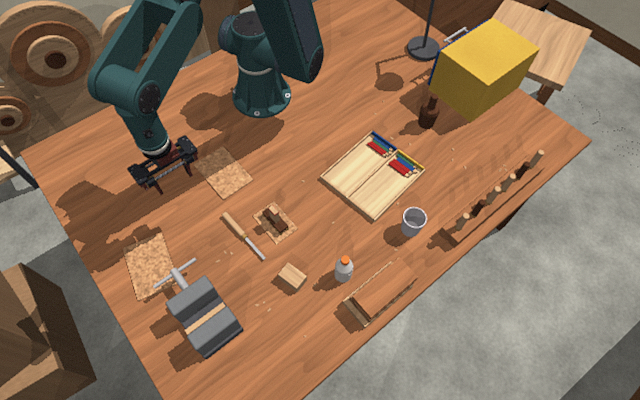

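View pics/m1z.png

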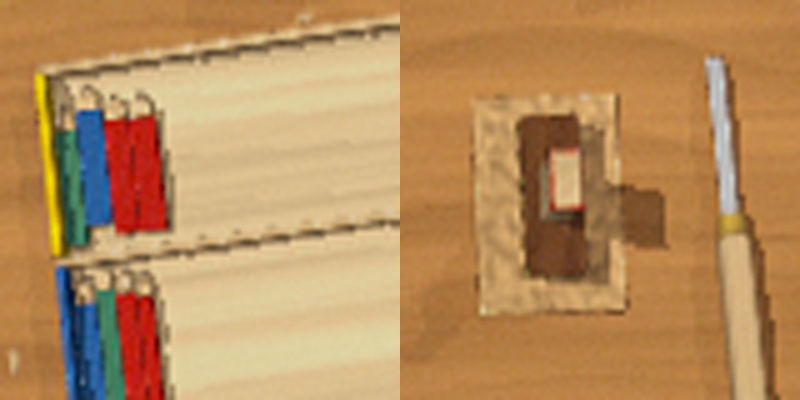

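```bash
python3 - <<'E'
from ov import *
a,b=pickle.load(open("abm1.pkl","rb"))
k=lambda s,x,y,w:cv2.resize(s["pixels"][y:y+w,x:x+w,::-1],(400,400),interpolation=cv2.INTER_CUBIC)
cv2.imwrite("pics/m1y.png",np.hstack([k(b,202,192,42),k(b,198,152,42)]))
E
```

```text
(no output)
```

View pics/m1y.png

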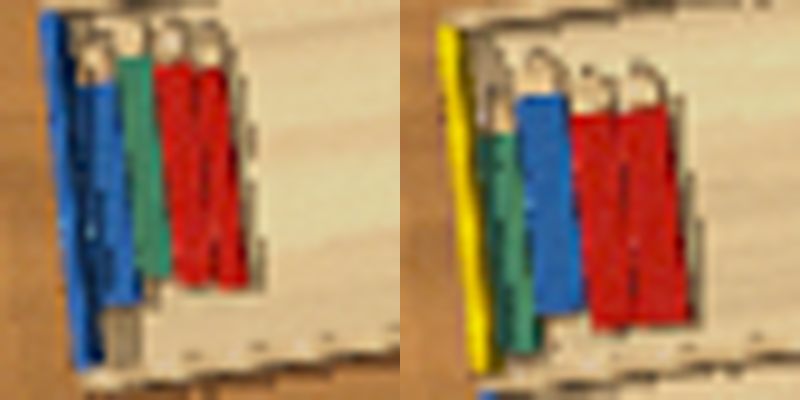

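Both rows are tight, parallel and flush, so I'm handing in the job.

```bash
python3 -c "
from cell import *
print(finish_job())"
```

```text
the job is handed in; nothing more can be done
None
```

I combed the near lane first and then the far lane, stood the rake back on its mat (the smallest of the three), let go, and handed the job in at about 34 s.

- **Squeeze:** the near row was held at about 10.5 N for about 0.6–0.7 s, and the far row at about 9.6 N for about 0.6–0.7 s. These readings were taken every 0.1–0.4 s, not continuously. No reading went above about 10.7 N.
- **Force on the tray:** the tines were set about 2 mm above the lane floor. During the near squeeze the vertical force read up to about 3 N above its free-hanging value, and less than that in the far lane.
- **Final pictures:** from both cameras, each lane's four pencils lie flat, parallel and touching, flush against their stop as far as the pictures show. Each pixel covers about 2–3 mm, so I can't rule out sub-millimetre gaps.
- **Rake and bench:** the rake stands upright inside the mat's edges with the gripper clear of it. The tin, glue, offcut, gouge and mallet look unmoved.
- **One disagreement:** heights measured from the two camera views together came out 3–7 mm lower than the listed ones for the tray rim, mat and handle top. I used the listed heights; the later overlays and the rake's contact with the mat agreed with them.

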